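# Chisels back into the bench rack

### The arm

A 6-joint arm with a two-finger parallel gripper is mounted at the origin on a cart in front of the work surface, level with it; the furniture and walls round the work are solid. World frame = base frame: x ahead of the robot, y to its left, z up, the work surface at z = 0. Lengths are in m, angles in degrees, forces in N, time in s.
With the tool pointing down it reaches from about 0.325 to 0.925 m from the base axis. Payload 3.1 kg.
Tool frame: the origin (TCP) lies midway between the tips of the shut fingers; the grasp point (between the pads) lies 19 mm behind it (env.tcp_to_grasp is the z of the grasp point in the tool frame, in m); z points along the fingers, y is the line along which they close (so a half turn about z gives the same grasp; the last joint's range is limited). The gripper opens to 85 mm and grips with 20 to 120 N. Pads are 22 mm wide; open, the fingers measure 114 mm over their backs; the gripper's body (76 mm by 85 mm) begins 54 mm behind the grasp point. The pads swing forward as they close: fully open they stand 13 mm farther back than shut.
Start: joints at [62.67, 12.427, 92.441, -0, 75.132, -6.429], TCP at [0.223, 0.584, 0.231] pointing down, gripper open.
Joint ranges: [-157.48, 157.48], [-44.54, 120.13], [17.64, 146.25], [-64.5, 244.5], [7.68, 150.69], [-147.95, 147.95]. Speed limits (degrees/s): [159.86, 159.86, 180, 180, 180, 180].

### API

Orientations are given as [roll, pitch, yaw] about the fixed x, y, z axes, in that order (R = Rz(yaw) Ry(pitch) Rx(roll)).
In Python, from rig import env gives the robot as it stands.
- The arm moves only by the shell command python3 -m crank 'ROWS' [FORCE]. ROWS is text: rows parted by semicolons, each of 7 numbers parted by spaces: the opening in per cent of the stroke, from 0 (shut) to 100 (fully open), then the shift along the tool's x, y, z normalised to -1 to 1, where 1 is 25 mm, then the turn, a rotation vector about the tool's x, y, z normalised to -1 to 1, where 1 is 45 degrees. A call has 1 to 20 rows; each row shifts and turns the commanded pose from where the row before left it, along the tool's axes as they then stand; what a row does not reach is not made up. A row lasts 1/12 s, in which the tool goes at most 41.7 mm and 7.16 degrees, less where a joint would pass 70% of its speed; a pose out of reach is approached as far as the arm can. A call with a number of a shift or a turn outside -1 to 1 is refused whole. A call with a gripper value outside its range is refused whole. The fingers move at their own pace and stop on an object; FORCE is the grip in N (left out, the last holds). Time passes only in rows, so rows that do not move let the fingers close. It gives the time, the measured TCP pose, the force, the opening and the grip force at its end, in the units of the state.
- env.state(): the state, without advancing time (a new reading comes with each control period).
- env.snapshot(name): name is "scene" or "top"; returns the picture (384x512x3 uint8, blue, green, red); there is no depth.
- env.camera_info(name): a dict with "fx", "fy", "cx", "cy" (pixels), "dist" ([k1, k2, p1, p2, k3] as OpenCV has them; the pictures are not rectified), "position" and "orientation" of the camera in the world. Camera axes: x right, y up, looking along -z (the intrinsics and any distortion apply to the point x, -y, -z); pixel columns grow to the right and rows downward; lengths in m; the calibration is good to about 2 mm. A picture is of the moment at which its call begins. camera_info takes no time and is no camera call.
- env.finish_job(): hands the job in; it is judged then, once.
Trained networks look in the newest picture that a camera, given by its name, has taken for a name from the list of things; names that differ only in an ending like _2 or _b are one class to them, and where a whole thing is asked for, a point or a joint stands for the part that bears it (a point fixed in the world has none). Each returns a list of dicts, best first, with "confidence" (0 to 1); they miss things now and then, are a little off and sometimes report something else, mostly with a low value. They report only what shows in the picture. A call takes as long as a camera call.
- env.look_for(camera, name): "at" ([column, row] as shares, 0 to 1, of the picture: columns of its width, rows of its height, amid what is visible of it).
- env.regions_of(camera, name): "region" (384x512 bool, what is visible of it) and "at" ([column, row] as shares, 0 to 1, of the picture: columns of its width, rows of its height, amid what is visible of it).
- env.spot_point(camera, name): "at" ([column, row] as shares, 0 to 1, of the picture: columns of its width, rows of its height: a listed point, or the origin of a listed thing).
The state is a dict: "time_s": time; "joint_pos": joint angles; "qvel": joint speeds; "tau": joint torques, N m; "ee_pos": TCP position; "tcp_rot": TCP orientation; "wrist_force": force on the tool from outside, world axes, zero at the start; "torque": the same for the moment, N m; "width": opening from 0.0 (shut) to 1.0 (fully open); "gripper_force": force on a finger pad.
Only numpy, scipy, OpenCV 4.12 (cv2) and the standard library are available. Lean on these libraries where they do the work, as an engineer would, in place of code of your own. Each camera call takes 0.05 s, during which the arm holds its last target. There are 200 camera calls.

### The job

Put both chisels that lie on the workpiece back into the leaning rack, blade down: each through the slot of the holder block cut for its blade, the wide chisel in the left block and the narrow one in the middle block, pushed fully home so that the ferrule sits on the block. Do not let the sharp edges touch the bench, and leave the workpiece and the other tools lying where they are.

Things in the scene. Friction and masses are not known exactly. Their poses are not given: they have to be found in the camera images.
- chisel_wide: bevel chisel, plain wooden handle, 275 mm long, 0.16 kg, blade 19 x 4 mm; lies flat on the workpiece, handle past its right edge. Origin on the underside; +y from cutting edge to handle end, x across the blade, z up. The tool's straight axis is 12 mm above the origin and rises 2.6 deg towards +y. Round handle 26 mm thick, y = 12 to 138 mm, axis 15 mm up at y = 90; balances at y = 50 mm
- chisel_narrow: bevel chisel, yellow handle, 260 mm long, 0.12 kg, blade 10 x 4 mm; lies flat on the workpiece, handle past its right edge. Origin on the underside; +y from cutting edge to handle end, x across the blade, z up. The tool's straight axis is 12 mm above the origin and rises 2.6 deg towards +y. Round handle 26 mm thick, y = 5 to 130 mm, axis 15 mm up at y = 90; balances at y = 50 mm
- chisel_wide_shoulder (a point): centre of the flat lower end (shoulder) of the wide chisel's steel ferrule, 24 mm across, on the tool's axis, 6.3 mm along y and 11.5 mm up from the chisel's origin; below it a round shank 9 mm across, 29 mm long, then the blade; the cutting edge is 144 mm below it
- chisel_wide_edge (a point): middle of the wide chisel's cutting edge
- chisel_narrow_shoulder (a point): centre of the flat lower end (shoulder) of the narrow chisel's steel ferrule, 24 mm across, on the tool's axis, -1.2 mm along y and 11.5 mm up from the chisel's origin; below it a round shank 9 mm across, 29 mm long, then the blade; the cutting edge is 129 mm below it
- chisel_narrow_edge (a point): middle of the narrow chisel's cutting edge
- rails: the fixed rack's two dark wooden rails, 300 mm long, lying side by side with a 30 mm gap. Origin: mid-gap, mid-length, level with the rails' top (129 mm up). z: out of the rails along the slots, leaning 30 deg from vertical to the rack's front (robot's side), so seated handles lean to the robot; y along the rails; x up their slope. End posts begin at y = -150 and 150. The rack turns up to 13 deg
- wide_mark (a point): mark of the wide holder, in the rails' frame at x 0, y 75 mm, z 0; axes as rails. The holder, a pale block (66 mm in x, 44 in y, 30 thick, on the rails), is clamped with its middle up to 10 mm from the mark along y: where exactly is not reported, so look or feel. Through slot in its middle: 11.5 mm in x, 21 in y, chamfer 1.5. Black clamp knob on its front
- narrow_mark (a point): mark of the narrow holder, in the rails' frame at x 0, y -15 mm, z 0; axes as rails. Its block is like the wide one, also clamped up to 10 mm from the mark along y, not reported; slot 11.5 mm in x, 12 in y. Between blocks the gap of the rails is open, 24 mm wide in front of a panel that starts 9 mm up the slope from the mid-gap. A third block at y -105 holds a fixed screwdriver, 130 mm high
- workpiece: loose flat wooden workpiece, 190 x 200 x 44 mm (x, y, z), 1.5 kg, with a rebate 20 mm wide and 22 mm high along its far (+x) edge; lies on the bench to the left. Origin: on the underside; it reaches from x = -100 to +90 mm. The two chisels lie across it about 100 mm apart along x, handles sticking 60 to 76 mm out past its edge at y = -100 mm; which is nearer to the robot changes
- folding_rule: bystander: yellow folding rule, 19 x 240 x 18 mm, flat on the bench behind, between workpiece and rack; origin at the centre of its underside, y along it
- try_square: bystander: try square with wooden stock and steel blade, 178 x 110 x 22 mm, flat on the bench between workpiece and rack; origin at the centre of its underside, x along the blade

How it is judged:
By the outcome, as a careful person would: the job done as asked, in the order asked, and still so for the second after the job is handed in, with the robot touching nothing.
It also fails if it takes over 72 s, if anything falls off the work surface, if the arm or the gripper's body presses on something with over 40 N, if the wrist force passes 120 N, or if a joint passes its speed limit or range.

## Working session

There is one attempt and no reset: what is moved stays moved. The work goes in short steps, Python scripts to look and compute and a shell command to move; the robot and the scene stay as the last step left them, time stands still between calls to the robot, and variables do not carry over. Pictures are saved under pics/ and viewed, at most 10 in all, crops included, and the job is handed in when it is done.

```bash
mkdir -p pics; ls; python3 - <<'E'
from rig import env
import cv2
for c in ("scene","top"):
    im=env.snapshot(c); cv2.imwrite(f"pics/{c}0.png",im)
    i=env.camera_info(c); print(c,i)
    for n in ("chisel_wide","chisel_narrow","rails","workpiece","chisel_wide_shoulder","chisel_wide_edge","chisel_narrow_shoulder","chisel_narrow_edge","wide_mark","narrow_mark","folding_rule","try_square"):
        print(n,[( [round(v,4) for v in d["at"]],round(d["confidence"],2)) for d in env.spot_point(c,n)])
print(env.state(), env.tcp_to_grasp)
E
```

```text
pics
scene {'fx': 471.29834663124586, 'fy': 471.29834663124586, 'cx': 252.15886024645687, 'cy': 194.78322564968985, 'dist': array([0.0363572, 0.       , 0.       , 0.       , 0.       ]), 'position': array([-0.2709972 , -0.88967785,  0.70834429]), 'orientation': array([ 64.86379372,   0.20591502, -40.03750078])}
chisel_wide [([0.3539, 0.5294], 0.8), ([0.5436, 0.5674], 0.59), ([0.4059, 0.5083], 0.51)]
chisel_narrow [([0.3529, 0.5234], 0.75), ([0.4111, 0.5057], 0.71), ([0.4102, 0.5177], 0.5)]
rails [([0.699, 0.6102], 0.59)]
workpiece [([0.3742, 0.5378], 0.64)]
chisel_wide_shoulder [([0.3553, 0.5245], 0.54)]
chisel_wide_edge [([0.3146, 0.4885], 0.71)]
chisel_narrow_shoulder [([0.4064, 0.5049], 0.61), ([0.3678, 0.4716], 0.53)]
chisel_narrow_edge [([0.3748, 0.4703], 0.82)]
wide_mark [([0.6422, 0.6034], 0.82)]
narrow_mark [([0.7027, 0.6281], 0.61), ([0.4719, 0.6503], 0.55)]
folding_rule [([0.5504, 0.5742], 0.62), ([0.6381, 0.5974], 0.51), ([0.3541, 0.5214], 0.3)]
try_square [([0.4758, 0.656], 0.76), ([0.5488, 0.5779], 0.18)]
top {'fx': 368.69755084612314, 'fy': 368.69755084612314, 'cx': 25
[... 790 characters left out ...]
281, 0.5872], 0.74)]
{'time_s': 1.3, 'joint_pos': array([ 6.26704297e+01,  1.24251896e+01,  9.24417230e+01,  4.89542429e-04,
        7.51328634e+01, -6.42863229e+00]), 'qvel': array([-0.05095738,  0.0823029 ,  0.06950817, -0.09382515, -0.00429983,
       -0.03326825]), 'tau': array([-2.12922474e-03, -3.96878099e+01, -3.04248154e+01, -4.42218993e-05,
        7.46144360e-04, -7.96944505e-06]), 'ee_pos': array([0.22294965, 0.5838856 , 0.2313183 ]), 'tcp_rot': array([ 1.79999724e+02, -4.45090315e-04,  1.59098936e+02]), 'wrist_force': array([-0.22155097, -0.73503582, -0.52025247]), 'torque': array([ 0.01921996,  0.01235762, -0.05593308]), 'gripper_force': 0.0, 'width': 0.9978385917756528} -0.0187
```

View pics/top0.png

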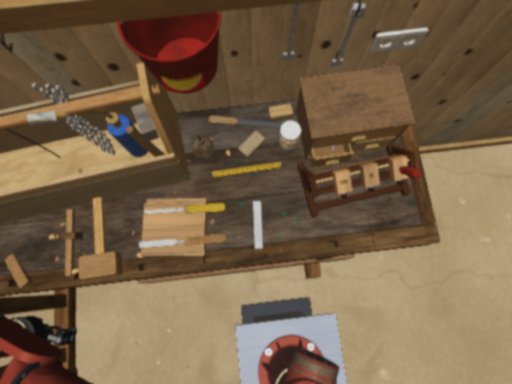

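View pics/scene0.png

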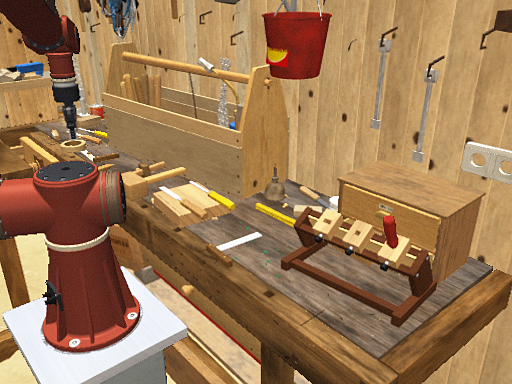

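The top view shows the workpiece at about (173,227), with the narrow (yellow) chisel on the far side at row 209 and the wide one on the near side at row 241. The rack is at about (360,180), with the holder blocks at (343,181), (371,174) and (400,165). The scene view agrees, with blocks at (325,221), (357,235) and (390,250).

```bash
cat > h.py <<'E'
import numpy as np, cv2
from scipy.spatial.transform import Rotation as Ro
from scipy.optimize import least_squares
from rig import env
def eul(o): return Ro.from_euler('xyz',o,degrees=True).as_matrix()
def cam(n):
    i=env.camera_info(n); K=np.array([[i['fx'],0,i['cx']],[0,i['fy'],i['cy']],[0,0,1]])
    return K,i['dist'],i['position'],eul(i['orientation'])@np.diag([1,-1,-1])
def ray(n,px):
    K,d,p,R=cam(n); u=cv2.undistortPoints(np.array([[px]],float),K,d)[0,0]
    return p,R@np.array([u[0],u[1],1])
def at_z(n,px,z):
    p,r=ray(n,px); return p+r*(z-p[2])/r[2]
def proj(n,P):
    K,d,p,R=cam(n); return cv2.projectPoints(((np.atleast_2d(P)-p)@R),np.zeros(3),np.zeros(3),K,d)[0][:,0]
def spots(n,name,k=1):
    return [(np.array(d['at'])*[512,384],d['confidence']) for d in env.spot_point(n,name)[:k]]
def pose():
    s=env.state(); return np.array(s['ee_pos']),eul(s['tcp_rot'])
def plan(p,R,N):
    """constant row from the measured pose to (p,R) in N rows"""
    p0,R0=pose(); w=Ro.from_matrix(R0.T@R).as_rotvec(degrees=True)/N
    S=Ro.from_rotvec(w,degrees=True).as_matrix(); A=np.zeros((3,3)); Q=R0.copy()
    for k in range(N): A+=Q; Q=Q@S
    v=np.linalg.solve(A,p-p0)
    print('N',N,'shift',np.round(v/.025,3),'turn',np.round(w/45,4),'deg/row',np.linalg.norm(w).round(2),'mm/row',(1000*np.linalg.norm(v)).round(1))
E
python3 - <<'E'
from h import *
np.set_printoptions(precision=4,suppress=True)
zs=dict(chisel_wide_shoulder=.0555,chisel_wide_edge=.049,chisel_narrow_shoulder=.0555,chisel_narrow_edge=.049,rails=.129,wide_mark=.129,narrow_mark=.129,workpiece=0)
for n,px in dict(chisel_wide_shoulder=(.3602,.6312),chisel_wide_edge=(.2703,.6346),chisel_narrow_shoulder=(.3635,.544),chisel_narrow_edge=(.2807,.5505),rails=(.7057,.4534),wide_mark=(.6621,.4693),narrow_mark=(.715,.4487),workpiece=(.3461,.5911),try_square=(.5281,.5872)).items():
    print('top',n,at_z('top',np.array(px)*[512,384],zs.get(n,0)))
for n,px in dict(chisel_wide_shoulder=(.3553,.5245),chisel_wide_edge=(.3146,.4885),chisel_narrow_shoulder=(.4064,.5049),chisel_narrow_edge=(.3748,.4703),rails=(.699,.6102),wide_mark=(.6422,.6034),narrow_mark=(.7027,.6281),workpiece=(.3742,.5378)).items():
    print('scene',n,at_z('scene',np.array(px)*[512,384],zs[n]))
for c,(x,y,w,h) in dict(top=(295,140,140,80),scene=(270,190,175,110)).items():
    im=cv2.imread(f'pics/{c}0.png')[y:y+h,x:x+w]; cv2.imwrite(f'pics/{c}_rack.png',cv2.resize(im,None,fx=4.5,fy=4.5,interpolation=cv2.INTER_CUBIC))
E
```

```text
top chisel_wide_shoulder [0.4213 0.2896 0.0555]
top chisel_wide_edge [0.4352 0.4362 0.049 ]
top chisel_narrow_shoulder [0.5281 0.2769 0.0555]
top chisel_narrow_edge [0.5374 0.4151 0.049 ]
top rails [ 0.5573 -0.281   0.129 ]
top wide_mark [ 0.5461 -0.2095  0.129 ]
top narrow_mark [ 0.5613 -0.2967  0.129 ]
top workpiece [0.4824 0.3207 0.    ]
top try_square [0.4509 0.0113 0.    ]
scene chisel_wide_shoulder [0.4212 0.2837 0.0555]
scene chisel_wide_edge [0.4323 0.4333 0.049 ]
scene chisel_narrow_shoulder [0.5169 0.2762 0.0555]
scene chisel_narrow_edge [0.5454 0.4155 0.049 ]
scene rails [ 0.572  -0.2853  0.129 ]
scene wide_mark [ 0.5276 -0.2308  0.129 ]
scene narrow_mark [ 0.5493 -0.3089  0.129 ]
scene workpiece [0.4836 0.3289 0.    ]
```

View pics/top_rack.png

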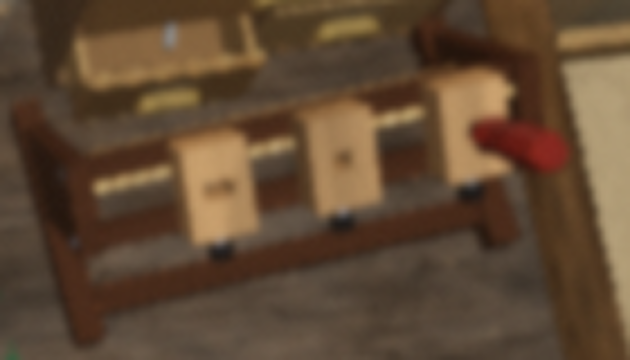

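View pics/scene_rack.png

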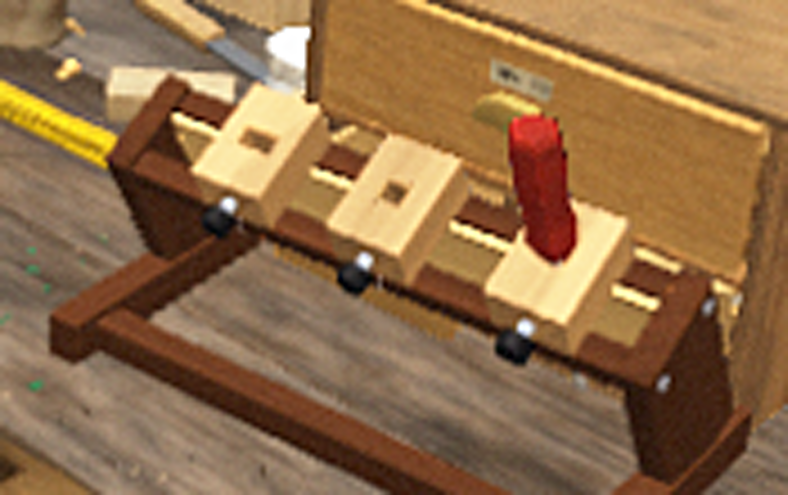

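The top crop shows the wide slot at crop px (221,188) and the narrow one at (345,158). In the scene crop they are at (261,140) and (397,192), and the block-top corners are visible. I'll fit the rack pose to these points.

```bash
cat > fit.py <<'E'
from h import *
np.set_printoptions(precision=4,suppress=True)
off=dict(top=(295,140),scene=(270,190))
# cam, crop px, block (0 wide,1 narrow,2 third), x, y mm offset from block centre, weight
M=[('top',(221,188),0,0,0,2),('top',(345,158),1,0,0,2),('scene',(261,140),0,0,0,2),('scene',(397,192),1,0,0,2),
('scene',(193,165),0,-33,22,1),('scene',(255,83),0,33,22,1),('scene',(328,107),0,33,-22,1),('scene',(270,185),0,-33,-22,1),
('scene',(328,222),1,-33,22,1),('scene',(392,137),1,33,22,1),('scene',(466,158),1,33,-22,1),('scene',(402,243),1,-33,-22,1),
('scene',(487,285),2,-33,22,1),('scene',(632,222),2,33,-22,1),('scene',(568,308),2,-33,-22,1),
('top',(243,132),0,33,-22,1),('top',(258,235),0,-33,-22,1),('top',(367,100),1,33,-22,1),('top',(383,205),1,-33,-22,1)]
def frame(yaw): 
    a=np.radians(30); return Ro.from_euler('z',yaw,degrees=True).as_matrix()@np.array([[np.cos(a),0,-np.sin(a)],[0,1,0],[np.sin(a),0,np.cos(a)]])
def res(q,f=1):
    R=frame(q[2]); o=np.array([q[0],q[1],.129]); r=[]
    for c,px,b,x,y,w in M:
        yb=(75+q[3],-15+q[4],-105)[b]
        m=(np.array(px)+.5)/4.5-.5+off[c]
        k=q[5:7] if c=='scene' else q[7:9]
        r.append((proj(c,o+R@(np.array([x,yb+y,30])/1000))[0]+k-m)*w)
    r=np.array(r)
    return r if f==0 else np.concatenate([r.ravel(),q[5:]/.7,q[3:5]/8])
s=least_squares(res,[.557,-.283,10,0,0,0,0,0,0],x_scale=[.01,.01,5,5,5,1,1,1,1])
if __name__=='__main__':
    print(s.x,s.cost); print(np.round(res(s.x,0),1).tolist())
    J=np.linalg.inv(s.jac.T@s.jac); print('std',np.sqrt(np.diag(J)))
    R=frame(s.x[2])
    for y in (75+s.x[3],-15+s.x[4]): print('slot top',np.array([*s.x[:2],.129])+R@[0,y/1000,.03])
E
python3 fit.py
```

```text
[ 0.5586 -0.2874  7.2844 -2.4284  1.4611  0.2964  0.4908 -0.3128  0.299 ] 18.774728228721013
[[-0.0, 0.4], [-0.3, 0.3], [-0.2, -1.2], [0.2, -1.1], [0.6, 0.9], [0.9, -0.4], [-0.5, -0.4], [-1.7, 2.4], [0.3, 0.1], [0.1, -1.7], [-0.0, -0.4], [0.1, 2.0], [-0.2, 0.2], [-0.2, -1.4], [-0.0, 2.4], [0.6, 0.4], [0.3, -1.7], [0.6, 0.8], [-0.3, -1.7]]
std [0.0018 0.0019 0.594  1.6482 1.5381 0.5795 0.4075 0.5503 0.5365]
slot top [ 0.5345 -0.2173  0.155 ]
slot top [ 0.5454 -0.3027  0.155 ]
```

```bash
cat > ch.py <<'E'
from h import *
np.set_printoptions(precision=4,suppress=True)
for n in ('chisel_wide','chisel_narrow'):
  for c in ('top','scene'):
    env.snapshot(c)
    for d in env.regions_of(c,n)[:2]:
        yx=np.argwhere(d['region'])
        if len(yx)<20: continue
        P=np.array([at_z(c,p[::-1],.057) for p in yx.astype(float)]); m=P.mean(0); u=np.linalg.svd(P-m)[2][0]; u=u*-np.sign(u[1])
        t=(P-m)@u; print(n,c,round(d['confidence'],2),len(yx),'handle end',m+u*t.max(),'edge',m+u*t.min(),'dir',u[:2],'len',np.ptp(t).round(3))
E
python3 ch.py
```

```text
chisel_wide top 0.72 425 handle end [0.5188 0.1547 0.057 ] edge [0.5327 0.4088 0.057 ] dir [-0.0545 -0.9985] len 0.254
chisel_wide top 0.66 589 handle end [0.4199 0.1577 0.057 ] edge [0.43   0.4319 0.057 ] dir [-0.0368 -0.9993] len 0.274
chisel_wide scene 0.57 297 handle end [0.4195 0.1448 0.057 ] edge [0.429  0.4173 0.057 ] dir [-0.0349 -0.9994] len 0.273
chisel_narrow top 0.92 449 handle end [0.5191 0.1544 0.057 ] edge [0.5329 0.412  0.057 ] dir [-0.0532 -0.9986] len 0.258
chisel_narrow scene 0.49 278 handle end [0.5165 0.1357 0.057 ] edge [0.5333 0.3793 0.057 ] dir [-0.0688 -0.9976] len 0.244
```

```bash
cat > g.py <<'E'
from h import *
def grasp(d,tilt=45,phi=0):
    d=np.array(d); e=np.array([-d[0],-d[1],0])/np.linalg.norm(d); e=e*np.cos(np.radians(2.6))+[0,0,-np.sin(np.radians(2.6))]
    y=np.cross(e,[0,0,1]); y/=np.linalg.norm(y); dn=np.cross(y,e); dn=dn*-np.sign(dn[2])
    z=np.cos(np.radians(tilt))*e+np.sin(np.radians(tilt))*dn
    R=np.c_[np.cross(y,z),y,z]; return Ro.from_rotvec(e*np.radians(phi)).as_matrix()@R
W=dict(G=np.array([.4214,.197,.060]),R=grasp([-.0368,-.9993]))
N=dict(G=np.array([.5210,.192,.060]),R=grasp([-.054,-.9986]))
E
python3 - <<'E'
from g import *
R=W['R'];print(R); plan(W['G']-.15*R[:,2],R,22)
E
```

```text
[[ 0.02717577  0.99932262  0.02481489]
 [ 0.73795513 -0.03680083  0.67384563]
 [ 0.67430239  0.         -0.73845534]]
N 22 shift [-0.982 -0.253 -0.263] turn [-0.0265  0.0371  0.0684] deg/row 3.7 mm/row 26.2
```

```bash
python3 -m crank '100 -.982 -.253 -.263 -.0265 .0371 .0684;100 -.982 -.253 -.263 -.0265 .0371 .0684;100 -.982 -.253 -.263 -.0265 .0371 .0684;100 -.982 -.253 -.263 -.0265 .0371 .0684;100 -.982 -.253 -.263 -.0265 .0371 .0684;100 -.982 -.253 -.263 -.0265 .0371 .0684;100 -.982 -.253 -.263 -.0265 .0371 .0684;100 -.982 -.253 -.263 -.0265 .0371 .0684;100 -.982 -.253 -.263 -.0265 .0371 .0684;100 -.982 -.253 -.263 -.0265 .0371 .0684;100 -.982 -.253 -.263 -.0265 .0371 .0684' 80; python3 -c "
from rig import env
print(env.state()['joint_pos'])"
python3 -m crank '100 -.982 -.253 -.263 -.0265 .0371 .0684;100 -.982 -.253 -.263 -.0265 .0371 .0684;100 -.982 -.253 -.263 -.0265 .0371 .0684;100 -.982 -.253 -.263 -.0265 .0371 .0684;100 -.982 -.253 -.263 -.0265 .0371 .0684;100 -.982 -.253 -.263 -.0265 .0371 .0684;100 -.982 -.253 -.263 -.0265 .0371 .0684;100 -.982 -.253 -.263 -.0265 .0371 .0684;100 -.982 -.253 -.263 -.0265 .0371 .0684;100 -.982 -.253 -.263 -.0265 .0371 .0684;100 -.982 -.253 -.263 -.0265 .0371 .0684;100 0 0 0 0 0 0'
python3 - <<'E'
from g import *
print(env.state()); plan(W['G']+.019*W['R'][:,2],W['R'],8)
E
```

```text
time_s: 2.62
ee_pos: [0.4003, 0.3637, 0.2546]
tcp_rot: [172.5, -21.1, 126.1]
wrist_force: [0.2, 0.1, -0.0]
width: 1.001
gripper_force: 0.0
[ 22.25715213  -2.99653019 108.91634751  23.27208296  72.94225767
 -19.09027905]
time_s: 3.62
ee_pos: [0.4163, 0.0927, 0.168]
tcp_rot: [-179.5, -42.4, 87.2]
wrist_force: [0.8, 0.1, -0.2]
width: 0.999
gripper_force: 0.0
{'time_s': 3.6167, 'joint_pos': array([-24.86424463,  -1.97477149, 125.03075723,  39.19774167,
        79.38927134, -37.6694303 ]), 'qvel': array([ 4.57050404, -1.41525694, -1.57569325,  3.16184346,  1.38022457,
        1.93463545]), 'tau': array([ -0.84861081, -23.6330992 , -25.57153881,   1.96011566,
         1.44285578,  -0.14341056]), 'ee_pos': array([0.41632066, 0.092695  , 0.16798252]), 'tcp_rot': array([-179.53470158,  -42.36327292,   87.24755193]), 'wrist_force': array([ 0.81396365,  0.0838242 , -0.2216793 ]), 'torque': array([-0.33712591,  0.03711493, -0.01113964]), 'gripper_force': 0.0, 'width': 0.9986310170426974}
N 8 shift [0.022 0.006 0.846] turn [-0.0001  0.0001 -0.0013] deg/row 0.06 mm/row 21.2
```

```bash
cat > kin.py <<'E'
from g import *
from fit import frame,s as F
D=[([62.67,12.425,92.442,0,75.133,-6.429],[.22295,.58389,.23132],[180,0,159.1]),
([22.257,-2.997,108.916,23.272,72.942,-19.09],[.4003,.3637,.2546],[172.5,-21.1,126.1]),
([-24.864,-1.975,125.031,39.198,79.389,-37.669],[.41632,.0927,.16798],[-179.53,-42.36,87.25])]
def r(a,q): return Ro.from_euler(a,q,degrees=True).as_matrix()
def fk(q,L):
    a1,h,L1,L2,c,d=L; B=r('z',q[0]); E=r('y',q[1]+q[2])
    R=B@E@r('z',q[3])@r('y',q[4])@r('z',q[5])@r('z',L0)
    return B@(np.array([a1,0,h])+r('y',q[1])@[0,0,L1]+E@[c,0,L2])+R[:,2]*d,R
L0=-90
R=fk(D[2][0],[0]*6)[1]; T=eul(D[2][2]); L0+=Ro.from_matrix(R.T@T).as_euler('xyz',degrees=True)[2]
L=least_squares(lambda L:np.r_[np.ravel([fk(q,L)[0]-p for q,p,_ in D])*1000,(L-[0,.33,.4,.4,0,.25])*3],[0,.33,.4,.4,0,.25]).x
lo=np.array([-157.48,-44.54,17.64,-64.5,7.68,-147.95]);hi=np.array([157.48,120.13,146.25,244.5,150.69,147.95])
def ik(p,R,q0):
    f=lambda q:np.r_[(fk(q,L)[0]-p)*1000,Ro.from_matrix(fk(q,L)[1].T@R).as_rotvec(degrees=True)*5]
    s=least_squares(f,np.clip(q0,lo+.1,hi-.1),bounds=(lo,hi)); return s.x,np.abs(s.fun).max()
Rk=frame(F.x[2]); o=np.array([*F.x[:2],.129])
def rack(y,up,Rg,e,gs,x=0):
    """tool pose: chisel edge-direction along -rack z; up = shoulder height over block top; gs = grasp-shoulder; Rg,e at grasp"""
    # tool axes in chisel frame at grasp -> rack
    C=np.c_[np.cross(e,[0,0,1])/np.linalg.norm(np.cross(e,[0,0,1])),np.zeros(3),-e]; C[:,1]=np.cross(C[:,2],C[:,0])
    K=np.c_[Rk[:,1],-Rk[:,0],Rk[:,2]]
    R=K@C.T@Rg
    g=o+Rk@np.array([x,y,.03+up+gs]); return g+.0187*R[:,2],R
E
python3 - <<'E'
from kin import *
np.set_printoptions(precision=4,suppress=True)
print(L,L0,[(fk(q,L)[0]-p)*1000 for q,p,_ in D],[Ro.from_matrix(fk(q,L)[1].T@eul(t)).magnitude() for q,p,t in D])
for tilt in (35,45,55,65):
  Rg=grasp([-.0368,-.9993],tilt); e=np.array([.0368,.9985,-.0454])
  for ch,y,up0 in (('w',.0726,.16),('n',-.0135,.145)):
    for up in (up0,.08,0):
        p,R=rack(y,up,Rg,e,.089); b=min((ik(p,R,q0) for q0 in ([-25,0,90,45,40,-60],[-25,30,60,80,40,-120],[-25,0,90,45,40,90])),key=lambda t:t[1]); print(tilt,ch,up,p,np.round(b[0],1),round(b[1],2))
E
```

```text
[-0.0819  0.2499  0.4819  0.5936 -0.0982  0.4362] 89.99791170412635 [array([ 62.0274, -32.4651,  -4.4076]), array([  8.0641, -18.5649,   4.6636]), array([ 4.8963, 10.7257, -0.2553])] [1.8994346231170268e-05, 0.0007763451264362414, 0.0001281635722496807]
35 w 0.16 [ 0.4278 -0.2309  0.3627] [-86.8 -23.4 141.3  69.7  85.1 147.9] 23.88
35 w 0.08 [ 0.4675 -0.2258  0.2934] [-76.9 -21.4 144.9  73.7  73.7 147.9] 13.45
35 w 0 [ 0.5072 -0.2208  0.2242] [-67.  -16.9 146.2  78.4  63.  147.1] 2.21
35 n 0.145 [ 0.4462 -0.3154  0.3497] [-83.6 -12.8 133.3  70.5  80.1 147.9] 16.23
35 n 0.08 [ 0.4784 -0.3112  0.2934] [-77.4 -10.8 135.5  72.8  72.6 147.9] 6.46
35 n 0 [ 0.5181 -0.3062  0.2242] [-70.5  -5.9 137.5  78.   64.9 143.8] 0.0
45 w 0.16 [ 0.4289 -0.2308  0.3658] [-88.2 -23.3 144.3  74.9  87.5 147.9] 3.71
45 w 0.08 [ 0.4686 -0.2257  0.2965] [-79.6 -17.6 146.2  78.8  78.9 143. ] 6.24
45 w 0 [ 0.5083 -0.2206  0.2272] [-72.1  -7.8 146.2  84.9  73.2 134.2] 14.32
45 n 0.145 [ 0.4473 -0.3152  0.3528] [-85.4 -11.  135.7  76.1  83.7 145.7] 0.0
45 n 0.08 [ 0.4795 -0.3111  0.2965] [-80.4  -7.  138.4  80.1 
[... 327 characters left out ...]

55 n 0.145 [ 0.4479 -0.3151  0.356 ] [-87.4  -5.6 138.9  83.2  90.  136.5] 0.0
55 n 0.08 [ 0.4801 -0.311   0.2997] [-82.4  -0.4 140.7  87.1  85.9 129.8] 0.0
55 n 0 [ 0.5198 -0.3059  0.2304] [-76.2   7.7 141.4  93.   82.4 121. ] 0.0
65 w 0.16 [ 0.4295 -0.2307  0.3723] [-89.7  -7.  146.2  85.   99.8 130.5] 16.3
65 w 0.08 [ 0.4692 -0.2256  0.303 ] [-82.1   3.6 146.2  89.1  96.1 119.9] 22.09
65 w 0 [ 0.5089 -0.2205  0.2337] [-74.8  14.4 146.2  95.8  93.9 109. ] 18.81
65 n 0.145 [ 0.4479 -0.3151  0.3593] [-87.4   1.5 140.9  89.4  96.8 127.8] 0.0
65 n 0.08 [ 0.4801 -0.311   0.303 ] [-82.4   7.9 141.7  92.8  94.1 120.5] 0.0
65 n 0 [ 0.5198 -0.3059  0.2337] [-76.2  17.1 141.1  97.9  92.2 111.7] 0.0
```

```bash
sed -i 's/a1,h,L1,L2,c,d=L;/a1,h,L1,L2,c,d,b=L;/; s/np.array(\[a1,0,h\])/np.array([a1,b,h])/; s/\[0\]\*6/[0]*7/; s/0,.25\]/0,.25,.07]/g; s/)\*3\]/)*.5]/' kin.py
cat > t.py <<'E'
from kin import *
np.set_printoptions(precision=4,suppress=True)
print(L,[(fk(q,L)[0]-p)*1000 for q,p,_ in D])
for tilt in (35,45,55,65):
  Rg=grasp([-.0368,-.9993],tilt); e=np.array([.0368,.9985,-.0454])
  for ch,y,up0 in (('w',.0726,.16),('n',-.0135,.145)):
    for up in (up0,.08,0):
        p,R=rack(y,up,Rg,e,.089); b=min((ik(p,R,q0) for q0 in ([-35,0,90,45,40,-60],[-35,30,60,80,40,-120],[-35,0,90,45,40,90])),key=lambda t:t[1]); print(tilt,ch,up,p,np.round(b[0],1),round(b[1],2))
E
python3 t.py
```

```text
[-0.      0.2942  0.4546  0.5577  0.0614  0.3045  0.07  ] [array([ 0.0074, -0.0043, -0.0039]), array([-0.0083,  0.0214,  0.004 ]), array([-0.0061, -0.0131, -0.0001])]
35 w 0.16 [ 0.4278 -0.2309  0.3627] [-77.2 -20.7 137.   76.6  79.3 147.9] 42.2
35 w 0.08 [ 0.4675 -0.2258  0.2934] [-68.  -15.1 137.9  80.1  67.4 147.9] 25.08
35 w 0 [ 0.5072 -0.2208  0.2242] [-59.5  -7.4 136.1  83.4  57.3 147.9] 2.77
35 n 0.145 [ 0.4462 -0.3154  0.3497] [-76.7 -10.1 128.3  76.1  76.1 147.9] 32.54
35 n 0.08 [ 0.4784 -0.3112  0.2934] [-70.8  -5.3 128.4  78.   68.6 147.9] 18.92
35 n 0 [ 0.5181 -0.3062  0.2242] [-64.    2.1 126.6  80.3  60.6 147.9] 0.48
45 w 0.16 [ 0.4289 -0.2308  0.3658] [-77.6 -20.2 138.8  82.8  81.6 147.9] 23.85
45 w 0.08 [ 0.4686 -0.2257  0.2965] [-69.  -15.  139.1  85.3  70.8 147.9] 3.07
45 w 0 [ 0.5083 -0.2206  0.2272] [-62.   -1.9 137.7  94.1  64.9 136.1] 0.0
45 n 0.145 [ 0.4473 -0.3152  0.3528] [-77.3  -8.8 129.3  82.   79.2 147.9] 14.34
45 n 0.08 [ 0.4795 -0.3111  0.2965] [-71.9  -3.8 129.1  83.6  72.7 147.1] 0.0
45 n 0 [ 0.5192 -0.306   0.2272] [-66.3   7.2 128.1  90.7  67.9 136.
[... 233 characters left out ...]
] 0.0
55 n 0.145 [ 0.4479 -0.3151  0.356 ] [-78.   -6.4 130.5  88.5  83.3 146.2] 0.0
55 n 0.08 [ 0.4801 -0.311   0.2997] [-73.1   2.1 130.4  92.8  79.6 137.6] 0.0
55 n 0 [ 0.5198 -0.3059  0.2304] [-67.4  13.9 128.4  99.1  76.7 127.4] 0.0
65 w 0.16 [ 0.4295 -0.2307  0.3723] [-78.  -14.6 142.2  96.8  89.3 142.2] 0.0
65 w 0.08 [ 0.4692 -0.2256  0.303 ] [-70.4   0.3 140.8 102.7  86.2 128. ] 0.0
65 w 0 [ 0.5089 -0.2205  0.2337] [-63.4  15.9 136.9 109.5  85.8 115.6] 0.0
65 n 0.145 [ 0.4479 -0.3151  0.3593] [-78.    0.  131.6  96.9  89.8 138.2] 0.0
65 n 0.08 [ 0.4801 -0.311   0.303 ] [-73.1   9.4 130.5 100.6  87.7 129.4] 0.0
65 n 0 [ 0.5198 -0.3059  0.2337] [-67.4  21.6 127.4 105.7  86.5 119.8] 0.0
```

```bash
cat > srch.py <<'E'
from kin import *
from scipy.spatial.transform import Slerp
np.set_printoptions(precision=1,suppress=True,linewidth=160)
def run(ch,tilt,phi,opt,up0,verbose=0):
    d,gs,y,tip=((W,.089,.0726,.233),(N,.094,-.0135,.223))[ch=='n']
    dr=[-.0368,-.9993] if ch=='w' else [-.054,-.9986]
    e=np.array([-dr[0],-dr[1],0])*np.cos(np.radians(2.6))-[0,0,.0454]
    Rg=grasp(dr,tilt,phi)
    if opt=='B': Rg=Rg@r('z',180)
    et=Rg.T@e
    pg=d['G']+.0187*Rg[:,2]; p3,R3=rack(y,up0,Rg,e,gs); p4,R4=rack(y,0,Rg,e,gs)
    S=Slerp([0,1],Ro.from_matrix([Rg,R3])); p1=pg+[-.0,0,.15]
    path=[(pg+(p1-pg)*t,Rg) for t in np.linspace(0,1,4)]+[(p1+(p3-p1)*t,S(t).as_matrix()) for t in np.linspace(0,1,25)[1:]]+[(p3+(p4-p3)*t,R4) for t in np.linspace(0,1,6)[1:]]
    q=None;Q=[];bad=0
    for p,R in path:
        c=[ik(p,R,q)] if q is not None else [ik(p,R,s) for s in ([-20,0,120,40,80,-37],[-20,0,120,40,80,140],[-20,0,120,0,80,0])]
        c=min(c,key=lambda t:t[1]); bad=max(bad,c[1]); q=c[0]; Q.append(q)
        if bad>1: return bad,len(Q)
    Q=np.array(Q); m=np.minimum(Q-lo,hi-Q).min(0); jump=np.abs(np.diff(Q,axis=0)).max()
    tz=min((p-.0187*R[:,2]+tip*(R@et))[2] for p,R in path[3:])
    if verbose: print(Q)
    return bad,m,jump,tz*1000
if __name__=='__main__':
  for opt in 'AB':
   for tilt in (45,60,75):
    for phi in (-40,-20,0,20,40):
      print(opt,tilt,phi,*[run(c,tilt,phi,opt,.185 if c=='w' else .17) for c in 'wn'])
E
time python3 srch.py
```

```text
A 45 -40 (np.float64(4.907769360787672), 17) (np.float64(12.761040023685762), 17)
A 45 -20 (np.float64(13.610331106734758), 21) (np.float64(8.574306945079945), 20)
A 45 0 (np.float64(2.5580212109260203), 18) (np.float64(11.049303898972669), 23)
A 45 20 (np.float64(5.227093052166454), 20) (np.float64(18.816150605105037), 26)
A 45 40 (np.float64(11.001683738682377), 23) (np.float64(12.110638134649363), 28)
A 60 -40 (np.float64(1.48284078117783), 1) (np.float64(12.45014393686424), 16)
A 60 -20 (np.float64(6.693844034419916), 12) (np.float64(9.632046723532241), 19)
A 60 0 (np.float64(6.686118248905415), 15) (np.float64(13.244860996945679), 22)
A 60 20 (np.float64(3.3892988035121863), 18) (np.float64(1.6370128650058935), 21)
A 60 40 (np.float64(8.62987028139528), 22) (np.float64(2.2929262646833592), 25)
A 75 -40 (np.float64(8.171562617235397), 1) (np.float64(8.38187709816397), 1)
A 75 -20 (np.float64(7.088233461544524), 11) (np.float64(7.349792288670498), 15)
A 75 0 (np.float64(1.1033267410956449), 14) (np.float64(3.1363410189281793), 17)
A 75 20 (np.float64(2.510995230286417), 18) (np.fl
[... 1205 characters left out ...]
loat64(4.455050790318996), 3)
B 60 0 (np.float64(16.70313045789274), 1) (np.float64(21.709510279979032), 1)
B 60 20 (np.float64(48.558310301295634), 1) (np.float64(60.825690608625386), 1)
B 60 40 (np.float64(100.45393516064874), 1) (np.float64(110.71529176896968), 1)
B 75 -40 (np.float64(8.1715200597187), 1) (np.float64(8.381410761228741), 1)
B 75 -20 (np.float64(27.571750659415496), 1) (np.float64(27.711194337294916), 1)
B 75 0 (np.float64(54.19374083554268), 1) (np.float64(59.455641716941585), 1)
B 75 20 (np.float64(68.50323818328248), 1) (np.float64(78.88723370568802), 1)
B 75 40 (np.float64(92.5514441817273), 1) (np.float64(96.4964805000595), 1)
real	0m29.789s
user	0m29.539s
sys	0m0.217s
```

```bash
sed -i 's/def run(ch,tilt,phi,opt,up0,verbose=0)/def run(ch,tilt,phi,opt,up0,verbose=0,lift=np.array([0,0,.15]))/; s/p1=pg+\[-.0,0,.15\]/p1=pg+lift/' srch.py
python3 - <<'E'
from srch import *
for lift in ([0,0,.27],[-.05,-.1,.27],[0,-.15,.25]):
 for tilt in (35,45):
  for phi in (-20,-30):
    print(lift,tilt,phi,*[run(c,tilt,phi,'B',.185 if c=='w' else .17,0,np.array(lift)) for c in 'wn'])
E
```

```text
Traceback (most recent call last):
  File "srch.py", line 1, in <module>
    from kin import *
  File "kin.py", line 2, in <module>
    from fit import frame,s as F
  File "fit.py", line 21, in <module>
    s=least_squares(res,[.557,-.283,10,0,0,0,0,0,0],x_scale=[.01,.01,5,5,5,1,1,1,1])
  File "fit.py", line 18, in res
    r.append((proj(c,o+R@(np.array([x,yb+y,30])/1000))[0]+k-m)*w)
              ~~~~^^^^^^^^^^^^^^^^^^^^^^^^^^^^^^^^^^^^
  File "h.py", line 15, in proj
    K,d,p,R=cam(n); return cv2.projectPoints(((np.atleast_2d(P)-p)@R),np.zeros(3),np.zeros(3),K,d)[0][:,0]
            ~~~^^^
  File "h.py", line 7, in cam
    i=env.camera_info(n); K=np.array([[i['fx'],0,i['cx']],[0,i['fy'],i['cy']],[0,0,1]])
ValueError: time passes only in moves, steps and waits
```

```bash
python3 - <<'E'
s=open('h.py').read()
s=s.replace("def cam(n):\n    i=env.camera_info(n)","""CI={'scene':dict(fx=471.29834663124586,fy=471.29834663124586,cx=252.15886024645687,cy=194.78322564968985,dist=np.array([0.0363572,0,0,0,0]),position=np.array([-0.2709972,-0.88967785,0.70834429]),orientation=[64.86379372,0.20591502,-40.03750078]),
'top':dict(fx=368.69755084612314,fy=368.69755084612314,cx=257.58279371882327,cy=190.01964412450036,dist=np.array([0.00196928,0,0,0,0]),position=np.array([0.27129808,0.06693505,1.22170817]),orientation=[14.10080843,0.39008427,-96.678364])}
def cam(n):
    i=CI[n]""")
open('h.py','w').write(s)
E
python3 - <<'E'
from srch import *
for lift in ([0,0,.27],[-.05,-.1,.27],[0,-.15,.25]):
 for tilt in (35,45):
  for phi in (-20,-30):
    print(lift,tilt,phi,*[run(c,tilt,phi,'B',.185 if c=='w' else .17,0,np.array(lift)) for c in 'wn'])
E
```

```text
[0, 0, 0.27] 35 -20 (np.float64(1.326847301977845e-10), array([ 82.3,   7.9,  11.3, 104.7,  52.6,   6.7]), np.float64(15.268418574130882), np.float64(30.28154207474884)) (np.float64(2.0539125955565396e-12), array([ 81.4,  20. ,  23.5, 105.5,  52.1,   7.3]), np.float64(11.915245894682288), np.float64(43.2401022744269))
[0, 0, 0.27] 35 -30 (np.float64(2.4980018054066022e-12), array([ 83.3,  11.1,   7.9, 110.4,  51.9,  16.5]), np.float64(16.962933174416335), np.float64(30.281542074748813)) (np.float64(3.6637359812630166e-12), array([ 82.3,  23.1,  20.3, 111.3,  50.8,  18. ]), np.float64(13.25484576476022), np.float64(43.240102274426846))
[0, 0, 0.27] 45 -20 (np.float64(4.928962477180675), 4) (np.float64(2.8880459876542974), 4)
[0, 0, 0.27] 45 -30 (np.float64(8.240239511728233e-12), array([ 81.1,   2.8,   5.8, 110.6,  40.3,   6.3]), np.float64(20.614153077089313), np.float64(30.281542074748785)) (np.float64(4.218847493575595e-12), array([ 80.6,  16.4,  18. , 112.2,  39.1,   8.6]), np.float64(16.126202635266807), np.float64(43.240102274426874))
[-0.05, -0.1, 0.27] 35 -20 (np.float64(3.663
[... 1868 characters left out ...]
1.302163458366579), np.float64(43.240102274426846))
[0, -0.15, 0.25] 45 -20 (np.float64(3.774758283725532e-11), array([ 79.6,   8.2,   9.8, 104.5,  42.3,  15.9]), np.float64(13.465549739358924), np.float64(30.28154207474887)) (np.float64(1.9984014443252818e-12), array([ 79.3,  20.9,  20.6, 105.4,  41.9,  12.9]), np.float64(10.677881204851701), np.float64(43.2401022744269))
[0, -0.15, 0.25] 45 -30 (np.float64(3.856088616107127e-12), array([ 81.1,  12.3,   6. , 111.4,  40.3,  25.6]), np.float64(16.23936961167344), np.float64(30.281542074748785)) (np.float64(9.992007221626409e-13), array([ 80.6,  24.7,  18.3, 112.9,  39.1,  23.3]), np.float64(13.051256379995209), np.float64(43.240102274426874))
```

```bash
python3 -m crank '65 0 0 0 0 0 .155;65 0 0 0 0 0 .155;65 0 0 0 0 0 .155;65 0 0 0 0 0 .155;65 0 0 0 0 0 .155;65 0 0 0 0 0 .155;65 0 0 0 0 0 .155;65 0 0 0 0 0 .155;65 0 0 0 0 0 .155;65 0 0 0 0 0 .155;65 0 0 0 0 0 .155;65 0 0 0 0 0 .155;65 0 0 0 0 0 .155'
python3 - <<'E'
from kin import *
G=np.array([.4209,.190,.060]); R=grasp([-.0368,-.9993],40,-30)@r('z',180)
print(R, ik(G+.0187*R[:,2],R,[-20,0,120,0,80,120]), ik(G-.08*R[:,2],R,[-20,0,120,0,80,120]))
plan(G-.08*R[:,2],R,12)
E
```

```text
time_s: 4.7
ee_pos: [0.4184, 0.0962, 0.1712]
tcp_rot: [-137.6, 0.7, -2.7]
wrist_force: [0.3, 1.1, 1.0]
width: 0.65
gripper_force: 0.0
[[ 0.358  -0.8663  0.3484]
 [-0.6859  0.0092  0.7277]
 [-0.6336 -0.4995 -0.5908]] (array([-15.7606,  10.7446, 138.8449,  77.217 ,  54.6028,  89.4759]), np.float64(4.3021142204224816e-13)) (array([-30.8366,  -3.4818, 142.4258,  61.0863,  66.6068,  97.1991]), np.float64(1.1102230246251565e-13))
N 12 shift [-0.063  0.14   0.214] turn [0.0349 0.021  0.1221] deg/row 5.79 mm/row 6.6
```

```bash
python3 -m crank '65 -.063 .14 .214 .0349 .021 .1221;65 -.063 .14 .214 .0349 .021 .1221;65 -.063 .14 .214 .0349 .021 .1221;65 -.063 .14 .214 .0349 .021 .1221;65 -.063 .14 .214 .0349 .021 .1221;65 -.063 .14 .214 .0349 .021 .1221;65 -.063 .14 .214 .0349 .021 .1221;65 -.063 .14 .214 .0349 .021 .1221;65 -.063 .14 .214 .0349 .021 .1221;65 -.063 .14 .214 .0349 .021 .1221;65 -.063 .14 .214 .0349 .021 .1221;65 -.063 .14 .214 .0349 .021 .1221;65 0 0 0 0 0 0'
python3 - <<'E'
from kin import *
G=np.array([.4209,.190,.060]); R=grasp([-.0368,-.9993],40,-30)@r('z',180)
plan(G+.0187*R[:,2],R,6)
a=env.snapshot('top')[180:270,120:270]; b=env.snapshot('scene')[150:240,130:280]
cv2.imwrite('pics/g1.png',cv2.resize(np.vstack([a,b]),None,fx=3.2,fy=3.2,interpolation=cv2.INTER_CUBIC))
E
```

```text
time_s: 5.78
ee_pos: [0.3905, 0.133, 0.1058]
tcp_rot: [-139.8, 39.4, -62.2]
wrist_force: [-0.6, 0.7, 0.4]
width: 0.648
gripper_force: 0.0
N 6 shift [ 0.007 -0.02   0.652] turn [0.0005 0.0008 0.0004] deg/row 0.04 mm/row 16.3
```

View pics/g1.png

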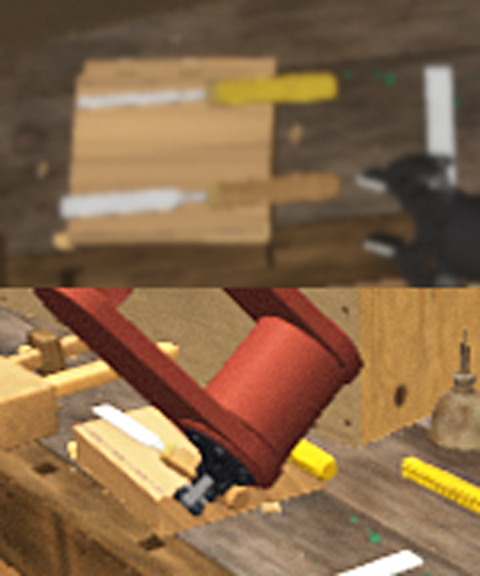

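The gripper sits in front of the wide handle: fingertips at crop (375,180) and (380,248), handle end at (338,184). About 66 mm of handle overhangs the workpiece, as expected. Next I go in and close.

```bash
python3 -m crank '65 .007 -.02 .652 0 0 0;65 .007 -.02 .652 0 0 0;65 .007 -.02 .652 0 0 0;65 .007 -.02 .652 0 0 0;65 .007 -.02 .652 0 0 0;65 .007 -.02 .652 0 0 0;65 0 0 0 0 0 0' 80; python3 -m crank '0 0 0 0 0 0 0;0 0 0 0 0 0 0;0 0 0 0 0 0 0;0 0 0 0 0 0 0' 80; python3 -m crank '0 0 0 0 0 0 0;0 0 0 0 0 0 0;0 0 0 0 0 0 0;0 0 0 0 0 0 0;0 0 0 0 0 0 0' 100;python3 - <<'E'
from kin import *
G=np.array([.4209,.190,.060]); R=grasp([-.0368,-.9993],40,-30)@r('z',180)
plan(G+.0187*R[:,2]+[0,0,.06],R,5)
E
```

```text
time_s: 6.47
ee_pos: [0.4309, 0.2027, 0.0495]
tcp_rot: [-139.5, 39.2, -61.9]
wrist_force: [-0.2, 0.8, -0.5]
width: 0.655
gripper_force: 0.0
time_s: 6.8
ee_pos: [0.4305, 0.201, 0.0504]
tcp_rot: [-139.5, 39.1, -62.1]
wrist_force: [0.7, 0.1, -0.9]
width: 0.282
gripper_force: 77.8
time_s: 7.22
ee_pos: [0.4304, 0.2014, 0.0503]
tcp_rot: [-139.5, 39.2, -62.1]
wrist_force: [0.8, -1.1, 0.7]
width: 0.279
gripper_force: 97.5
N 5 shift [-0.318 -0.215 -0.272] turn [-0.0003  0.0004  0.0011] deg/row 0.06 mm/row 11.8
```

```bash
python3 -m crank '0 -.318 -.215 -.272 0 0 0;0 -.318 -.215 -.272 0 0 0;0 -.318 -.215 -.272 0 0 0;0 -.318 -.215 -.272 0 0 0;0 -.318 -.215 -.272 0 0 0' 100; python3 - <<'E'
from kin import *
G=np.array([.4209,.190,.060]); R=grasp([-.0368,-.9993],40,-30)@r('z',180)
plan(G+.0187*R[:,2]+[0,-.15,.25],R,9)
print(env.state()['torque'])
E
```

```text
time_s: 7.63
ee_pos: [0.4255, 0.2042, 0.1081]
tcp_rot: [-139.7, 39.2, -62.1]
wrist_force: [1.8, -0.8, -1.5]
width: 0.283
gripper_force: 97.9
N 9 shift [-0.075 -0.436 -0.986] turn [0.0003 0.0002 0.0005] deg/row 0.03 mm/row 27.0
[-0.6287  0.2816 -0.0042]
```

```bash
python3 -m crank '0 -.075 -.436 -.986 0 0 0;0 -.075 -.436 -.986 0 0 0;0 -.075 -.436 -.986 0 0 0;0 -.075 -.436 -.986 0 0 0;0 -.075 -.436 -.986 0 0 0;0 -.075 -.436 -.986 0 0 0;0 -.075 -.436 -.986 0 0 0;0 -.075 -.436 -.986 0 0 0;0 -.075 -.436 -.986 0 0 0;0 0 0 0 0 0 0' 100; python3 - <<'E'
from kin import *
np.set_printoptions(precision=4,suppress=True)
Rg=grasp([-.0368,-.9993],40,-30)@r('z',180); e=np.array([.0368,.9985,-.0454])
p,R=rack(.0726,.185,Rg,e,.098); print(p,R,ik(p,R,env.state()['joint_pos']), ik(*rack(.0726,0,Rg,e,.098),env.state()['joint_pos'])); plan(p,R,20)
a=env.snapshot('scene'); cv2.imwrite('pics/l1.png',a[60:350,:])
# held-chisel axis from the images: network points
for c in('scene','top'):
    if c=='top': env.snapshot(c)
    for n in('chisel_wide_edge','chisel_wide_shoulder'): print(c,n,spots(c,n,2))
p0,R0=pose(); g=p0-.0187*R0[:,2]; et=R0@(Rg.T@e)
for c in('scene','top'): print(c,proj(c,[g+et*(.098+.144),g+et*.098]))
E
```

```text
time_s: 8.47
ee_pos: [0.4304, 0.0501, 0.303]
tcp_rot: [-139.3, 38.8, -62.1]
wrist_force: [1.6, -0.1, -1.4]
width: 0.284
gripper_force: 98.2
[ 0.4094 -0.2272  0.3929] [[ 0.2026  0.5394  0.8176]
 [ 0.4121 -0.8041  0.4285]
 [ 0.8885  0.2501 -0.3852]] (array([-76.1079, -16.6873, 123.4475,  64.2625,  95.699 , -36.5502]), np.float64(1.6653345369377348e-13)) (array([-63.3019,   3.4179, 125.5063,  71.4646,  76.7109, -52.6557]), np.float64(2.220446049250313e-13))
N 20 shift [ 0.386  0.345 -0.394] turn [-0.0041  0.0485 -0.148 ] deg/row 7.01 mm/row 16.3
scene chisel_wide_edge [(array([175.4112, 127.1808]), 0.65)]
scene chisel_wide_shoulder [(array([204.6976, 135.5904]), 0.58), (array([243.6096, 247.296 ]), 0.25)]
top chisel_wide_edge [(array([165.5808, 232.704 ]), 0.95), (array([185.088 , 211.0848]), 0.59)]
top chisel_wide_shoulder [(array([221.2864, 222.6048]), 0.82)]
scene [[178.6181 127.0782]
 [205.2309 137.0072]]
top [[167.8282 229.1077]
 [224.5549 223.8736]]
```

View pics/l1.png

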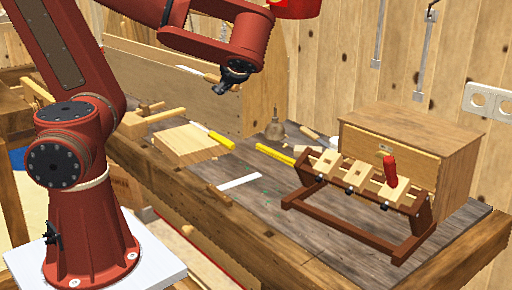

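The scene view shows the chisel held clear and horizontal, edge near (175,127) and shoulder near (205,136), and the second chisel and workpiece are undisturbed. I'm moving over the rack now.

```bash
python3 -m crank '0 .386 .345 -.394 -.0041 .0485 -.148;0 .386 .345 -.394 -.0041 .0485 -.148;0 .386 .345 -.394 -.0041 .0485 -.148;0 .386 .345 -.394 -.0041 .0485 -.148;0 .386 .345 -.394 -.0041 .0485 -.148;0 .386 .345 -.394 -.0041 .0485 -.148;0 .386 .345 -.394 -.0041 .0485 -.148;0 .386 .345 -.394 -.0041 .0485 -.148;0 .386 .345 -.394 -.0041 .0485 -.148;0 .386 .345 -.394 -.0041 .0485 -.148;0 .386 .345 -.394 -.0041 .0485 -.148;0 .386 .345 -.394 -.0041 .0485 -.148;0 .386 .345 -.394 -.0041 .0485 -.148;0 .386 .345 -.394 -.0041 .0485 -.148;0 .386 .345 -.394 -.0041 .0485 -.148;0 .386 .345 -.394 -.0041 .0485 -.148;0 .386 .345 -.394 -.0041 .0485 -.148;0 .386 .345 -.394 -.0041 .0485 -.148;0 .386 .345 -.394 -.0041 .0485 -.148;0 .386 .345 -.394 -.0041 .0485 -.148' 100; python3 -m crank '0 0 0 0 0 0 0;0 0 0 0 0 0 0' 100; cat > v.py <<'E'
from kin import *
import sys
np.set_printoptions(precision=4,suppress=True)
Rg=grasp([-.0368,-.9993],40,-30)@r('z',180); e=np.array([.0368,.9985,-.0454])
p,R=rack(.0726,.185,Rg,e,.098); print(env.state()['joint_pos']); plan(p,R,4)
p0,R0=pose(); g=p0-.0187*R0[:,2]; et=R0@(Rg.T@e)
box=dict(top=(300,120,100,100),scene=(270,130,110,125))
out=[]
for c in('top','scene'):
    a=env.snapshot(c)
    for n in('chisel_wide_edge','chisel_wide_shoulder'): print(c,n,spots(c,n,2))
    print(c,proj(c,[g+et*(.098+.144),g+et*.098,g]))
    x,y,w,h=box[c]; out.append(cv2.resize(a[y:y+h,x:x+w],(400*w//h,400) ,interpolation=cv2.INTER_CUBIC))
cv2.imwrite(sys.argv[1],np.hstack(out)); print([o.shape for o in out])
E
python3 v.py pics/r1.png
```

```text
time_s: 10.43
ee_pos: [0.4089, -0.2236, 0.3869]
tcp_rot: [147.6, -62.8, 63.7]
wrist_force: [-0.7, 0.9, -3.0]
width: 0.28
gripper_force: 98.0
time_s: 10.6
ee_pos: [0.4088, -0.2239, 0.3866]
tcp_rot: [148.5, -62.9, 62.6]
wrist_force: [0.3, 1.3, -2.2]
width: 0.282
gripper_force: 98.1
[-75.9393 -16.5095 123.8991  63.9088  95.5982 -36.5055]
N 4 shift [ 0.044  0.045 -0.033] turn [-0.0026  0.0005 -0.0032] deg/row 0.19 mm/row 1.8
top chisel_wide_edge []
top chisel_wide_shoulder [(array([369.1008, 200.4864]), 0.63)]
top [[346.5576 186.3118]
 [366.7535 199.9738]
 [384.3097 211.8492]]
scene chisel_wide_edge [(array([324.9152, 215.5008]), 0.91)]
scene chisel_wide_shoulder [(array([306.4832, 173.4144]), 0.66), (array([209.8176, 194.9952]), 0.6)]
scene [[320.768  211.775 ]
 [305.96   172.5201]
 [294.1476 141.1381]]
[(400, 400, 3), (400, 352, 3)]
```

View pics/r1.png

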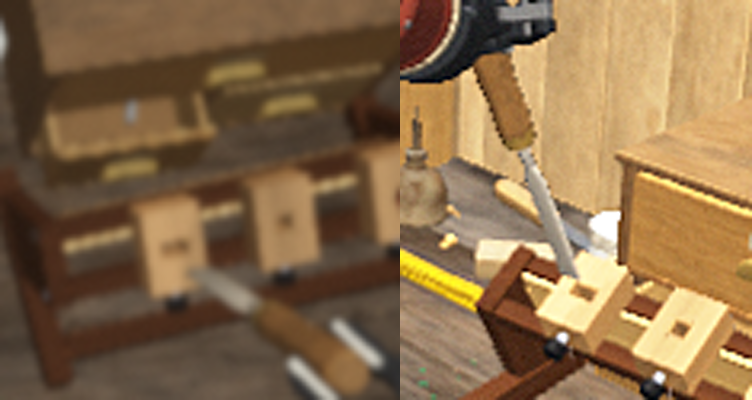

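The top crop has the edge at (192,270), just in front of the wide slot at (175,246). The scene crop has the edge at (573,277), next to the wide block. I'll solve the in-hand rotation and slide from these points.

```bash
cat > ih.py <<'E'
from kin import *
np.set_printoptions(precision=4,suppress=True)
Kb=dict(scene=F.x[5:7],top=F.x[7:9])
def tri(obs):
    s=least_squares(lambda P:np.ravel([proj(c,P)[0]+Kb[c]-m for c,m in obs]),[.5,-.2,.2],x_scale=.01); return s.x,s.fun
def rk(P): return (Rk.T@(P-o))*1000
E
python3 - <<'E'
from ih import *
Rg=grasp([-.0368,-.9993],40,-30)@r('z',180); e=np.array([.0368,.9985,-.0454])
p0,R0=pose(); g=p0-.0187*R0[:,2]; a=Rg.T@e; a[1]=0; a/=np.linalg.norm(a)
print('axis in tool',Rg.T@e,'pred edge rack',rk(g+R0@a*.242))
E,f=tri([('top',(348,187.5)),('scene',(324.8,216.1))]); print('edge',E,rk(E),f)
S,f=tri([('top',(366.5,199)),('scene',(307.5,174.5))]); print('shoulder',S,rk(S),f,np.linalg.norm(S-E))
d=(rk(E)-rk(g)); print('g rack',rk(g),'dist',np.linalg.norm(d),'tilt deg in x,y',np.degrees(np.arctan2(d[:2],-d[2])))
print('in tool',R0.T@(E-g)*1000,'want',a*242, 'wide block y',75+F.x[3])
E
```

```text
axis in tool [-0.6429 -0.      0.7662] pred edge rack [-4.0805 78.1103 66.3006]
edge [ 0.5129 -0.2234  0.1752] [-9.1061 69.295  58.5604] [ 0.548  -0.9317 -0.8493  0.2823]
shoulder [ 0.4448 -0.2264  0.3048] [ -3.1625  74.8873 204.7755] [-0.1429  0.2441  0.2347 -0.0768] 0.14644267423762197
g rack [ -2.6687  76.1663 308.2887] dist 249.9057407004566 tilt deg in x,y [-1.4766 -1.5761]
in tool [-167.2008    5.1963  185.6603] want [-155.5474    0.      185.3888] wide block y 72.57161827339219
```

```bash
cat >> ih.py <<'E'
def nom(tilt,phi,dr):
    e=np.array([-dr[0],-dr[1],0])*np.cos(np.radians(2.6))-[0,0,.0454]
    Rg=grasp(dr,tilt,phi)@r('z',180); return Rg,e
def target(Rn,at,dist,P):
    """tool pose putting edge at rack point P (mm) with the chisel axis (unit at, tool frame) along -z rack; Rn nominal R"""
    v=Rn@at; w=-Rk[:,2]; c=np.cross(v,w); A=Ro.from_rotvec(c/np.linalg.norm(c)*np.arcsin(np.linalg.norm(c))).as_matrix()
    R=A@Rn; g=o+Rk@(np.array(P)/1000)-R@at*dist; return g+.0187*R[:,2],R
def axis_from_tilt(R0,tx,ty): 
    v=Rk@np.array([np.tan(np.radians(tx)),np.tan(np.radians(ty)),-1]); return R0.T@(v/np.linalg.norm(v))
E
python3 - <<'E'
from ih import *
Rg,e=nom(40,-30,[-.0368,-.9993]); Rn=rack(.0726,.1,Rg,e,.098)[1]
p0,R0=pose(); at=axis_from_tilt(R0,-1.8,-1.8); print(list(at)); p,R=target(Rn,at,.250,(0,72.6,45)); print(p); plan(p,R,5)
E
```

```text
[np.float64(-0.6741122030418902), np.float64(0.021348739742547196), np.float64(0.7383203701791078)]
[ 0.4183 -0.2255  0.3779]
N 5 shift [-0.06   0.036  0.083] turn [0.0023 0.0109 0.0019] deg/row 0.51 mm/row 2.7
```

```bash
python3 -m crank '0 -.06 .036 .083 .0023 .0109 .0019;0 -.06 .036 .083 .0023 .0109 .0019;0 -.06 .036 .083 .0023 .0109 .0019;0 -.06 .036 .083 .0023 .0109 .0019;0 -.06 .036 .083 .0023 .0109 .0019;0 0 0 0 0 0 0;0 0 0 0 0 0 0' 100
python3 - <<'E'
from ih import *
out=[]
for c,(x,y) in dict(top=(320,150),scene=(290,190)).items():
    a=env.snapshot(c); print(c,spots(c,'chisel_wide_edge'),spots(c,'chisel_wide_shoulder'))
    out.append(cv2.resize(a[y:y+60,x:x+60],(400,400),interpolation=cv2.INTER_CUBIC))
    cv2.imwrite(f'pics/full_{c}.png',a)
cv2.imwrite('pics/r2.png',np.hstack(out)); p0,R0=pose(); print(p0,rk(p0-.0187*R0[:,2]))
at=np.array([-0.6741,0.02135,0.7383]); g=p0-.0187*R0[:,2]
print('model edge in rack',rk(g+R0@at*.25),'axis',Rk.T@R0@at)
print([proj(c,[g+R0@at*.25,o+Rk@[0,.07257,.03]])+Kb[c] for c in('top','scene')])
E
```

```text
time_s: 11.48
ee_pos: [0.4184, -0.2264, 0.378]
tcp_rot: [146.6, -65.1, 65.3]
wrist_force: [0.2, 0.2, -1.3]
width: 0.278
gripper_force: 98.0
top [(array([344.32 , 182.208]), 0.58)] [(array([363.008 , 197.1072]), 0.84)]
scene [(array([325.376 , 216.9984]), 0.64)] [(array([310.016, 175.296]), 0.61)]
[ 0.4183 -0.2265  0.3786] [  0.2455  71.6326 295.7163]
model edge in rack [ 0.4197 71.1753 45.7225] axis [ 0.0007 -0.0018 -1.    ]
[array([[345.9461, 182.6046],
       [343.7076, 181.5896]]), array([[326.6119, 216.3814],
       [327.5293, 220.1071]])]
```

View pics/r2.png

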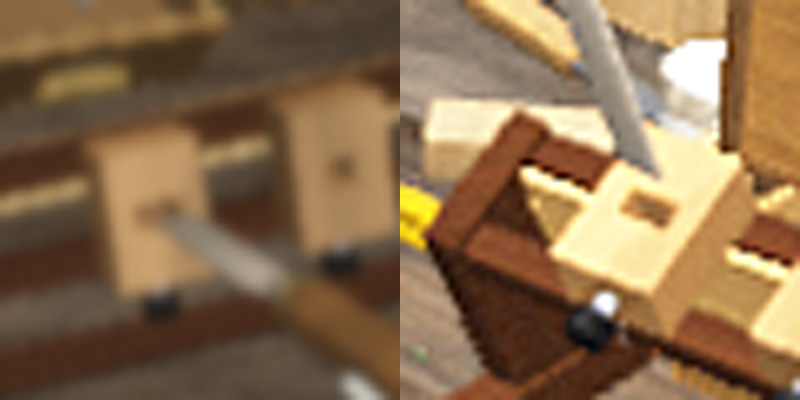

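Top crop: slot at (155,213), blade edge at about (170,217). Scene crop: slot at (649,208), edge middle at (646,172). I'll solve the edge position relative to the slot.

```bash
python3 - <<'E'
from ih import *
P0=np.array([0,72.57,30])
w=lambda P:o+Rk@(np.array(P)/1000)
def f(P,m): return np.ravel([proj(c,w(P))[0]-proj(c,w(P0))[0]-m[c] for c in m])
for m in (dict(top=np.array([2.2,.6]),scene=np.array([-.45,-5.4])),dict(top=np.array([2.5,.9]),scene=np.array([-.45,-5.4])),dict(top=np.array([2.2,.6]),scene=np.array([0,-5.]))):
    s=least_squares(f,[0,72,45],args=(m,)); print(s.x-P0,s.fun)
E
```

```text
[ 3.2762 -1.1103 18.6061] [ 0.1433 -0.2421 -0.2219  0.0751]
[ 2.6276 -1.6621 19.6281] [ 0.175  -0.2957 -0.2709  0.0916]
[ 3.1692 -1.7975 17.294 ] [ 0.218  -0.3683 -0.3373  0.1142]
```

```bash
cat > mv.py <<'E'
from ih import *
import sys
p0,R0=pose()
d=np.array(list(map(float,sys.argv[1:4]))); n=int(sys.argv[4])
print('row',np.round(R0.T@Rk@d/25/n,3),'| unit z-',np.round(R0.T@Rk@[0,0,-1],4),'g rack',rk(p0-.0187*R0[:,2]),'F rack',Rk.T@env.state()['wrist_force'])
E
python3 mv.py -2.7 1.4 -12 4; python3 mv.py 0 0 -3 1
```

```text
row [-0.093 -0.023  0.078] | unit z- [-0.6739  0.0194  0.7386] g rack [  0.2455  71.6326 295.7163] F rack [-0.6628 -0.39   -1.308 ]
row [-0.081  0.002  0.089] | unit z- [-0.6739  0.0194  0.7386] g rack [  0.2455  71.6326 295.7163] F rack [-0.6628 -0.39   -1.308 ]
```

```bash
python3 -m crank '0 -.093 -.023 .078 0 0 0;0 -.093 -.023 .078 0 0 0;0 -.093 -.023 .078 0 0 0;0 -.093 -.023 .078 0 0 0;0 0 0 0 0 0 0;0 0 0 0 0 0 0' 100
cat > lk.py <<'E'
from ih import *
import sys
out=[]
xy=eval(sys.argv[2]) if len(sys.argv)>2 else dict(top=(320,150),scene=(290,190))
for c,(x,y) in xy.items():
    a=env.snapshot(c); out.append(cv2.resize(a[y:y+60,x:x+60],(400,400),interpolation=cv2.INTER_CUBIC))
cv2.imwrite(sys.argv[1],np.hstack(out))
E
python3 lk.py pics/r3.png; python3 mv.py 0 0 -3 1
```

```text
time_s: 12.28
ee_pos: [0.4219, -0.2243, 0.3664]
tcp_rot: [146.5, -65.1, 65.4]
wrist_force: [0.1, -0.5, -1.2]
width: 0.281
gripper_force: 98.0
row [-0.081  0.002  0.089] | unit z- [-0.6742  0.0199  0.7383] g rack [ -2.473   73.0651 283.5292] F rack [-0.7979  0.1852 -1.9784]
```

View pics/r3.png

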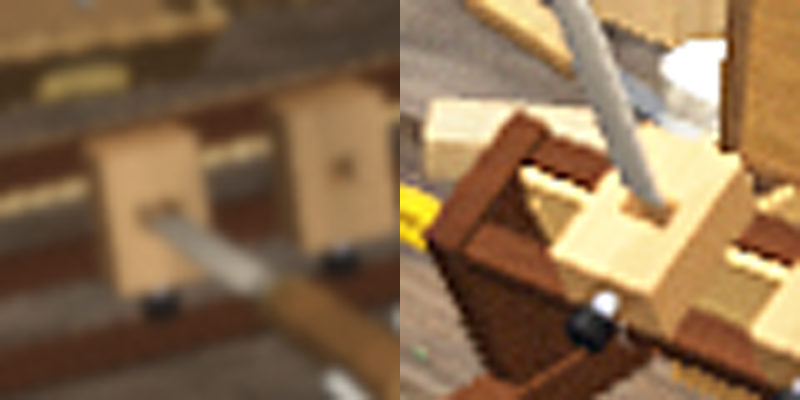

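In the scene crop the edge (649,200) hangs right above the slot (649,208), and the top crop agrees. I'm descending by feel.

```bash
python3 -m crank '0 -.081 .002 .089 0 0 0;0 -.081 .002 .089 0 0 0;0 0 0 0 0 0 0' 100; python3 -m crank '0 -.081 .002 .089 0 0 0;0 0 0 0 0 0 0' 100;python3 mv.py 0 0 -3 1;  python3 -m crank '0 -.081 .002 .089 0 0 0;0 0 0 0 0 0 0' 100; python3 mv.py 0 0 -3 1; python3 - <<'E'
from rig import env
print(env.state()['torque'])
E
```

```text
time_s: 12.63
ee_pos: [0.4249, -0.2239, 0.3608]
tcp_rot: [146.6, -65.1, 65.3]
wrist_force: [0.4, -0.1, -1.6]
width: 0.279
gripper_force: 98.0
time_s: 12.8
ee_pos: [0.4264, -0.2238, 0.3584]
tcp_rot: [146.5, -65.1, 65.3]
wrist_force: [-0.6, -1.1, -1.8]
width: 0.28
gripper_force: 98.0
row [-0.081  0.002  0.089] | unit z- [-0.6741  0.0207  0.7384] g rack [ -2.692   73.3151 273.9878] F rack [-1.5008 -0.9915 -1.2345]
time_s: 12.97
ee_pos: [0.4278, -0.2236, 0.3558]
tcp_rot: [146.5, -65.1, 65.4]
wrist_force: [0.6, 0.4, -1.2]
width: 0.279
gripper_force: 98.0
row [-0.081  0.002  0.089] | unit z- [-0.674   0.0206  0.7384] g rack [ -2.6978  73.2987 271.0029] F rack [-0.1103  0.2846 -1.3751]
[-0.40226525  0.70541207  0.00089774]
```

```bash
for i in 1; do python3 -m crank '0 -.081 .002 .089 0 0 0;0 -.081 .002 .089 0 0 0;0 0 0 0 0 0 0' 100 | grep force; python3 mv.py 0 0 -3 1; python3 -m crank '0 -.081 .002 .089 0 0 0;0 -.081 .002 .089 0 0 0;0 0 0 0 0 0 0' 100 | grep force; python3 mv.py 0 0 -3 1; done
```

```text
wrist_force: [0.2, 1.2, -2.5]
gripper_force: 98.0
row [-0.081  0.003  0.089] | unit z- [-0.674   0.0209  0.7385] g rack [ -2.7992  73.4144 264.8264] F rack [-0.9433  1.166  -2.2994]
wrist_force: [-0.4, -0.8, -1.9]
gripper_force: 98.0
row [-0.081  0.003  0.089] | unit z- [-0.674   0.021   0.7384] g rack [ -2.7922  73.4482 258.804 ] F rack [-1.3694 -0.7268 -1.3839]
```

```bash
python3 -m crank '0 -.135 .004 .148 0 0 0;0 -.135 .004 .148 0 0 0;0 -.135 .004 .148 0 0 0;0 -.135 .004 .148 0 0 0;0 0 0 0 0 0 0' 100 | grep force; python3 mv.py 0 0 -3 1; python3 -m crank '0 -.135 .004 .148 0 0 0;0 -.135 .004 .148 0 0 0;0 -.135 .004 .148 0 0 0;0 -.135 .004 .148 0 0 0;0 0 0 0 0 0 0' 100 | grep force; python3 mv.py 0 0 -3 1;
```

```text
wrist_force: [0.7, 0.5, -1.6]
gripper_force: 98.0
row [-0.081  0.003  0.089] | unit z- [-0.6741  0.0221  0.7383] g rack [ -3.0329  73.7644 238.1751] F rack [-0.1259  0.3611 -1.7522]
wrist_force: [-0.9, 0.5, -3.0]
gripper_force: 98.0
row [-0.081  0.003  0.089] | unit z- [-0.674   0.0218  0.7384] g rack [ -2.969   73.6637 218.2598] F rack [-2.2173  0.5658 -2.1746]
```

```bash
for i in 1; do python3 -m crank '0 -.135 .004 .148 0 0 0;0 -.135 .004 .148 0 0 0;0 -.135 .004 .148 0 0 0;0 -.135 .004 .148 0 0 0;0 -.135 .004 .148 0 0 0;0 -.135 .004 .148 0 0 0;0 0 0 0 0 0 0' 100 | grep force; python3 mv.py 0 0 -3 1; python3 -m crank '0 -.135 .004 .148 0 0 0;0 -.135 .004 .148 0 0 0;0 -.135 .004 .148 0 0 0;0 -.135 .004 .148 0 0 0;0 -.135 .004 .148 0 0 0;0 -.135 .004 .148 0 0 0;0 0 0 0 0 0 0' 100 | grep force; python3 mv.py 0 0 -3 1; done
```

```text
wrist_force: [0.1, -0.1, -1.8]
gripper_force: 98.1
row [-0.081  0.003  0.089] | unit z- [-0.6739  0.0214  0.7385] g rack [ -2.9229  73.5303 188.2259] F rack [-0.7917 -0.0786 -1.647 ]
wrist_force: [-5.4, -0.7, 2.3]
gripper_force: 98.4
row [-0.081  0.002  0.088] | unit z- [-0.6763  0.0201  0.7364] g rack [ -1.8212  73.2328 159.7114] F rack [-3.5507 -0.0482  4.7193]
```

```bash
python3 - <<'E'
from rig import env
from ih import *
s=env.state(); print('torque rack',Rk.T@s['torque'])
E
python3 mv.py -1.5 0 4 1;  python3 mv.py 0 0 -3 1 | cut -c1-40
```

```text
torque rack [0.1161 0.4986 0.2425]
row [ 0.07  -0.033 -0.152] | unit z- [-0.6763  0.0201  0.7364] g rack [ -1.8212  73.2328 159.7114] F rack [-3.5507 -0.0482  4.7193]
row [-0.081  0.002  0.088] | unit z- [-0
```

```bash
python3 -m crank '0 .07 -.033 -.152 0 0 0;0 0 0 0 0 0 0' 100 | grep force; python3 mv.py 0 0 -3 1;python3 -m crank '0 -.081 .002 .088 0 0 0;0 -.054 .001 .059 0 0 0;0 0 0 0 0 0 0' 100 | grep force; python3 mv.py 0 0 -3 1; 
```

```text
wrist_force: [0.1, 0.3, -1.2]
gripper_force: 98.2
row [-0.081  0.002  0.089] | unit z- [-0.6738  0.0196  0.7386] g rack [ -4.009   73.0314 163.3988] F rack [-0.4204  0.291  -1.0922]
wrist_force: [0.2, -1.2, -2.1]
gripper_force: 98.2
row [-0.081  0.002  0.089] | unit z- [-0.6737  0.0202  0.7388] g rack [ -4.2382  73.285  157.6805] F rack [-1.0242 -1.1979 -1.8136]
```

```bash
python3 -m crank '0 -.081 .002 .089 0 0 0;0 -.081 .002 .089 0 0 0;0 -.081 .002 .089 0 0 0;0 0 0 0 0 0 0' 100 | grep force; python3 mv.py 0 0 -3 1;python3 -m crank '0 -.081 .002 .089 0 0 0;0 -.081 .002 .089 0 0 0;0 0 0 0 0 0 0' 100 | grep force; python3 mv.py 0 0 -3 1; 
```

```text
wrist_force: [0.6, -1.0, -2.5]
gripper_force: 98.2
row [-0.081  0.002  0.089] | unit z- [-0.6738  0.0203  0.7387] g rack [ -4.1679  73.2768 148.5973] F rack [-0.8013 -1.119  -2.3989]
wrist_force: [-0.0, -1.1, -2.7]
gripper_force: 98.3
row [-0.081  0.002  0.089] | unit z- [-0.6738  0.0202  0.7387] g rack [ -4.1445  73.2669 142.691 ] F rack [-1.491  -1.0425 -2.2518]
```

```bash
python3 -m crank '0 -.081 .002 .089 0 0 0;0 0 0 0 0 0 0' 100 | grep wrist; python3 mv.py 0 0 -3 1;python3 -m crank '0 -.081 .002 .089 0 0 0;0 0 0 0 0 0 0' 100 | grep wrist; python3 mv.py 0 0 -3 1;python3 -m crank '0 -.081 .002 .089 0 0 0;0 0 0 0 0 0 0' 100 | grep wrist; python3 mv.py 0 0 -3 1; 
```

```text
wrist_force: [0.6, -0.7, -1.5]
row [-0.081  0.002  0.089] | unit z- [-0.6738  0.0201  0.7386] g rack [ -4.1105  73.2607 139.819 ] F rack [-0.3481 -0.7955 -1.5873]
wrist_force: [-0.1, -0.5, -2.2]
row [-0.081  0.002  0.089] | unit z- [-0.6738  0.02    0.7386] g rack [ -4.1173  73.2744 136.828 ] F rack [-1.2432 -0.5284 -1.8767]
wrist_force: [0.3, -0.4, -1.1]
row [-0.081  0.002  0.089] | unit z- [-0.6738  0.02    0.7386] g rack [ -4.111   73.2886 133.823 ] F rack [-0.3338 -0.4379 -1.0414]
```

```bash
python3 -m crank '0 -.054 .001 .059 0 0 0;0 0 0 0 0 0 0' 100 | grep wrist; python3 mv.py 0 0 -3 1|cut -c60-;python3 -m crank '0 -.054 .001 .059 0 0 0;0 0 0 0 0 0 0' 100 | grep wrist; python3 mv.py 0 0 -3 1|cut -c60-;python3 -m crank '0 -.054 .001 .059 0 0 0;0 0 0 0 0 0 0' 100 | grep wrist; python3 mv.py 0 0 -3 1|cut -c60-
```

```text
wrist_force: [0.3, -0.9, -1.5]
86] g rack [ -4.0827  73.2641 131.9473] F rack [-0.534  -0.9691 -1.3733]
wrist_force: [-9.1, -1.5, 5.1]
59] g rack [ -3.2126  73.361  131.732 ] F rack [-5.4568 -0.3552  9.0533]
wrist_force: [-14.0, -1.6, 10.8]
41] g rack [ -2.174   72.7302 131.2616] F rack [-6.8145  0.1596 16.3841]
```

```bash
python3 -m crank '25 .02 0 -.02 0 0 0;50 .02 0 -.02 0 0 0;50 0 0 0 0 0 0;50 0 0 0 0 0 0' 100; python3 -m crank '50 0 0 -.5 0 0 0;50 0 0 -1 0 0 0;50 0 0 -1 0 0 0;50 0 0 -1 0 0 0;50 0 0 -1 0 0 0;50 0 0 -1 0 0 0;50 0 0 0 0 0 0' | grep -v gripper; python3 - <<'E'
from ih import *
print(env.state()['joint_pos'])
for c in('top','scene'):
    env.snapshot(c); print(c,[x for x in spots(c,'chisel_wide_shoulder',2)],'expected',proj(c,o+Rk@[0,.0728,.03])+Kb[c],[ (np.array(d['at'])*[512,384],round(d['confidence'],2),int(d['region'].sum())) for d in env.regions_of(c,'chisel_wide')[:2]],'exp handle mid',proj(c,o+Rk@[0,.0728,.095])+Kb[c])
E
```

```text
time_s: 17.8
ee_pos: [0.497, -0.2144, 0.2329]
tcp_rot: [146.4, -65.1, 65.5]
wrist_force: [-0.1, 1.3, 0.3]
width: 0.505
gripper_force: 0.0
time_s: 18.38
ee_pos: [0.3833, -0.2805, 0.2827]
tcp_rot: [146.1, -64.9, 65.5]
wrist_force: [0.2, -1.0, 0.5]
width: 0.502
[-81.4201   0.3544 123.1502  61.6432  94.4702 -52.9997]
top [(array([344.0128, 183.5904]), 0.56), (array([142.4896, 212.1984]), 0.41)] expected [[343.634  181.6076]] [(array([352.    , 189.0048]), 0.63, 229), (array([200.4992, 211.0848]), 0.19, 368)] exp handle mid [[351.439  187.0521]]
scene [(array([325.376 , 223.4112]), 0.84)] expected [[327.4518 220.0776]] [(array([323.0208, 211.8912]), 0.68, 236)] exp handle mid [[321.1432 203.9879]]
```

```bash
python3 - <<'E'
from srch import *
for tilt in (30,35,40):
  for phi in (-10,-15,-20): print(tilt,phi,run('n',tilt,phi,'B',.17,0,np.array([0,-.15,.25])))
p0,R0=pose(); N_=grasp([-.0535,-.9986],35,-15)@r('z',180)
G=np.array([.5205,.185,.060]); print(G-.1*N_[:,2], N_[:,2], ik(G-.1*N_[:,2]+[0,0,.0],N_,[-30,0,140,60,60,100]),ik(G+.0187*N_[:,2]+[0,0,.0],N_,[-30,0,140,60,60,100]))
env.snapshot('top'); 
for d in env.regions_of('top','chisel_narrow')[:1]:
        yx=np.argwhere(d['region']); P=np.array([at_z('top',p[::-1],.057) for p in yx.astype(float)]); m=P.mean(0); u=np.linalg.svd(P-m)[2][0]; u=u*-np.sign(u[1]); t=(P-m)@u; print((m+u*t.max())*1000,(m+u*t.min())*1000,u*1000,d['confidence'])
E
```

```text
30 -10 (np.float64(1.1657341758564144e-12), array([82.6, 24.4, 23.6, 99.2, 55.6, 11.3]), np.float64(9.799573006693485), np.float64(43.24010227442679))
30 -15 (np.float64(9.992007221626409e-13), array([ 82.7,  26. ,  25.2, 101.6,  57.9,  16.2]), np.float64(10.097356835148798), np.float64(43.240102274426846))
30 -20 (np.float64(1.0547118733938987e-12), array([ 82.9,  27.6,  25.6, 103.9,  57.2,  21.2]), np.float64(10.419367099091204), np.float64(43.2401022744269))
35 -10 (np.float64(2.1094237467877974e-12), array([81. , 22.4, 22.8, 99.7, 55. ,  8.9]), np.float64(9.789010580984183), np.float64(43.240102274426846))
35 -15 (np.float64(1.4432899320127035e-12), array([ 81.1,  24.1,  24.6, 102.6,  53.4,  13.8]), np.float64(10.063828359422587), np.float64(43.240102274426846))
35 -20 (np.float64(9.992007221626409e-13), array([ 81.4,  25.9,  24.3, 105.4,  52.1,  18.8]), np.float64(10.445812928210474), np.float64(43.2401022744269))
40 -10 (np.float64(3.9968028886505635e-12), array([79.6, 20. , 21.1, 99.4, 50.7,  6.4]), np.float64(10.175538954215881), np.float64(43.24010227442679))
40 -15 (np.float64(1.8318679906315083e-12), array([ 79.9,  21.8,  22.3, 102.7,  48.7,  11.1]), np.float64(10.219542602303008), np.float64(43.2401022744269))
40 -20 (np.float64(1.4155343563970746e-12), array([ 80.2,  23.6,  23.1, 106. ,  47. ,  16. ]), np.float64(10.472913386161814), np.float64(43.2401022744269))
[0.5 0.1 0.1] [ 0.2  0.8 -0.6] (array([-25.3,  13.5, 121.5,  56. ,  72.4, 118. ]), np.float64(1.4570086709657375e-12)) (array([-13.4,  23.1, 120.2,  66.5,  61.6, 114.1]), np.float64(3.3306690738754696e-13))
[519.5 154.7  57. ] [532.4 408.8  57. ] [ -50.9 -998.7    0. ] 0.82
```

```bash
cat > nn.py <<'E'
from ih import *
np.set_printoptions(precision=3,suppress=True)
drn=[-.051,-.9987]; Rg,e=nom(38,-15,drn); G=np.array([.5211,.187,.060])
E
python3 - <<'E'
from nn import *
p0,R0=pose(); plan(p0+[0,0,.1],R0,5)
# check the swing
from scipy.spatial.transform import Slerp
p1=p0+[0,0,.1]; p2=G+.0187*Rg[:,2]+[0,-.15,.22]; S=Slerp([0,1],Ro.from_matrix([R0,Rg])); q=env.state()['joint_pos'];Q=[]
for t in np.linspace(0,1,22): q,b=ik(p1+(p2-p1)*t,S(t).as_matrix(),q); Q.append(q); assert b<1,(t,b)
print(np.array(Q)[::5]); print(p2)
E
```

```text
N 5 shift [ 0.726  0.185 -0.281] turn [0. 0. 0.] deg/row 0.0 mm/row 20.0
[[-81.041  -8.395 119.33   63.147 100.345 -41.476]
 [-69.113 -20.507 124.608  55.243  88.009   3.252]
 [-52.164 -20.857 122.655  44.939  81.45   50.764]
 [-38.558 -12.047 117.626  41.28   82.02   92.649]
 [-30.272  -0.762 113.689  47.033  84.589 126.651]]
[0.525 0.051 0.268]
```

```bash
python3 -m crank '60 .726 .185 -.281 0 0 0;60 .726 .185 -.281 0 0 0;60 .726 .185 -.281 0 0 0;60 .726 .185 -.281 0 0 0;60 .726 .185 -.281 0 0 0'|grep ee_pos; python3 - <<'E'
from nn import *
plan(G+.0187*Rg[:,2]+[0,-.15,.22],Rg,23)
E
```

```text
ee_pos: [0.3848, -0.2766, 0.3816]
N 23 shift [-0.17  -0.419  0.497] turn [-0.007 -0.056  0.137] deg/row 6.65 mm/row 16.8
```

```bash
python3 -m crank '65 -.17 -.419 .497 -.007 -.056 .137;65 -.17 -.419 .497 -.007 -.056 .137;65 -.17 -.419 .497 -.007 -.056 .137;65 -.17 -.419 .497 -.007 -.056 .137;65 -.17 -.419 .497 -.007 -.056 .137;65 -.17 -.419 .497 -.007 -.056 .137;65 -.17 -.419 .497 -.007 -.056 .137;65 -.17 -.419 .497 -.007 -.056 .137;65 -.17 -.419 .497 -.007 -.056 .137;65 -.17 -.419 .497 -.007 -.056 .137;65 -.17 -.419 .497 -.007 -.056 .137;65 -.17 -.419 .497 -.007 -.056 .137;65 -.17 -.419 .497 -.007 -.056 .137;65 -.17 -.419 .497 -.007 -.056 .137;65 -.17 -.419 .497 -.007 -.056 .137;65 -.17 -.419 .497 -.007 -.056 .137;65 -.17 -.419 .497 -.007 -.056 .137;65 -.17 -.419 .497 -.007 -.056 .137;65 -.17 -.419 .497 -.007 -.056 .137;65 -.17 -.419 .497 -.007 -.056 .137'|grep ee_pos; python3 -m crank '65 -.17 -.419 .497 -.007 -.056 .137;65 -.17 -.419 .497 -.007 -.056 .137;65 -.17 -.419 .497 -.007 -.056 .137;65 0 0 0 0 0 0' | grep -v grip; python3 - <<'E'
from nn import *
plan(G-.08*Rg[:,2],Rg,8)
E
```

```text
ee_pos: [0.4932, 0.0133, 0.2716]
time_s: 21.2
ee_pos: [0.5259, 0.0515, 0.2645]
tcp_rot: [-158.7, 47.4, -76.5]
wrist_force: [-1.1, -0.5, -0.8]
width: 0.646
N 8 shift [0.301 0.308 0.749] turn [ 0.001  0.    -0.002] deg/row 0.1 mm/row 21.6
```

```bash
python3 -m crank '65 .301 .308 .749 0 0 -.002;65 .301 .308 .749 0 0 -.002;65 .301 .308 .749 0 0 -.002;65 .301 .308 .749 0 0 -.002;65 .301 .308 .749 0 0 -.002;65 .301 .308 .749 0 0 -.002;65 .301 .308 .749 0 0 -.002;65 .301 .308 .749 0 0 -.002;65 0 0 0 0 0 0'|grep -v grip;  python3 - <<'E'
from nn import *
plan(G+.0187*Rg[:,2],Rg,6)
E
```

```text
time_s: 21.95
ee_pos: [0.5011, 0.1265, 0.1083]
tcp_rot: [-158.2, 47.0, -75.4]
wrist_force: [-0.6, 0.0, -0.8]
width: 0.651
N 6 shift [-0.007 -0.034  0.657] turn [ 0.002 -0.     0.   ] deg/row 0.09 mm/row 16.4
```

```bash
python3 -m crank '65 -.007 -.034 .657 .002 0 0;65 -.007 -.034 .657 .002 0 0;65 -.007 -.034 .657 .002 0 0;65 -.007 -.034 .657 .002 0 0;65 -.007 -.034 .657 .002 0 0;65 -.007 -.034 .657 .002 0 0;65 0 0 0 0 0 0'|grep -v grip;  python3 -m crank '0 0 0 0 0 0 0;0 0 0 0 0 0 0;0 0 0 0 0 0 0;0 0 0 0 0 0 0' 80|tail -3;  python3 -m crank '0 0 0 0 0 0 0;0 0 0 0 0 0 0' 100|tail -3;python3 - <<'E'
from nn import *
p0,R0=pose(); plan(p0+[0,0,.06],R0,5); plan(p0+[0,-.15,.25],R0,12)
E
```

```text
time_s: 22.53
ee_pos: [0.5295, 0.1999, 0.0515]
tcp_rot: [-157.1, 46.9, -75.1]
wrist_force: [-0.5, -0.1, -0.4]
width: 0.65
wrist_force: [0.8, -0.9, 0.5]
width: 0.279
gripper_force: 78.0
wrist_force: [-0.9, -1.6, 1.9]
width: 0.267
gripper_force: 98.0
N 5 shift [-0.35  -0.128 -0.302] turn [0. 0. 0.] deg/row 0.0 mm/row 12.0
N 12 shift [-0.277 -0.244 -0.899] turn [0. 0. 0.] deg/row 0.0 mm/row 24.3
```

```bash
python3 -m crank '0 -.35 -.128 -.302 0 0 0;0 -.35 -.128 -.302 0 0 0;0 -.35 -.128 -.302 0 0 0;0 -.35 -.128 -.302 0 0 0;0 -.35 -.128 -.302 0 0 0;0 0 0 0 0 0 0' 100; python3 -m crank '0 -.157 -.229 -.928 0 0 0;0 -.157 -.229 -.928 0 0 0;0 -.157 -.229 -.928 0 0 0;0 -.157 -.229 -.928 0 0 0;0 -.157 -.229 -.928 0 0 0;0 -.157 -.229 -.928 0 0 0;0 -.157 -.229 -.928 0 0 0;0 -.157 -.229 -.928 0 0 0;0 -.157 -.229 -.928 0 0 0;0 -.157 -.229 -.928 0 0 0;0 0 0 0 0 0 0' 100; python3 - <<'E'
from nn import *
p0,R0=pose(); at=R0.T@(Rg@(Rg.T@e)); at=Rg.T@e
for y in(.2,): p,R=rack(-.0135,.19,Rg,e,.096); print(p,ik(p,R,env.state()['joint_pos'])); plan(p,R,20)
for c in('scene','top'):
    env.snapshot(c)
    for n in('chisel_narrow_edge','chisel_narrow_shoulder'): print(c,n,spots(c,n,1))
    g=p0-.0187*R0[:,2]; print(proj(c,[g+R0@at*.225,g+R0@at*.096]))
E
```

```text
time_s: 23.53
ee_pos: [0.5314, 0.1983, 0.1138]
tcp_rot: [-156.8, 46.7, -75.1]
wrist_force: [0.7, -0.3, -1.4]
width: 0.276
gripper_force: 98.0
time_s: 24.45
ee_pos: [0.5331, 0.0457, 0.3052]
tcp_rot: [-156.7, 46.6, -75.1]
wrist_force: [0.7, 0.2, 0.0]
width: 0.27
gripper_force: 98.2
[ 0.42  -0.316  0.395] (array([-78.622, -11.704, 119.253,  66.69 ,  88.484, -26.467]), np.float64(3.3306690738754696e-13))
N 20 shift [ 0.401  0.534 -0.496] turn [ 0.004  0.071 -0.139] deg/row 7.02 mm/row 20.8
scene chisel_narrow_edge []
scene chisel_narrow_shoulder [(array([237.517, 129.792]), 0.69)]
[[215.139 119.408]
 [239.529 127.287]]
top chisel_narrow_edge [(array([171.11 , 187.814]), 0.9)]
top chisel_narrow_shoulder [(array([222.822, 183.59 ]), 0.78)]
[[174.886 183.743]
 [224.601 180.175]]
```

```bash
cat > chk.py <<'E'
from nn import *
def segd(a,b,c,d):
    s=np.linspace(0,1,40); A=a+(b-a)*s[:,None]; C=c+(d-c)*s[:,None]; return np.linalg.norm(A[:,None]-C[None],axis=2).min()*1000
def path(p,R,N):
    p0,R0=pose(); w=Ro.from_matrix(R0.T@R).as_rotvec()/N; S=Ro.from_rotvec(w).as_matrix(); A=np.zeros((3,3)); Q=R0.copy()
    for k in range(N): A+=Q; Q=Q@S
    v=np.linalg.solve(A,p-p0); P=p0.copy();Q=R0.copy();a=Rg.T@e;q=env.state()['joint_pos'];h0=o+Rk@[0,.073,.03];h1=o+Rk@[0,.073,.161];md=[]
    for k in range(N):
        P=P+Q@v;Q=Q@S;q,b=ik(P,Q,q); g=P-.0187*Q[:,2]; E=g+Q@a*.23
        md.append((segd(g-Q@a*.03,E,h0,h1),segd(P-.25*Q[:,2],P,h0,h1),E[2]*1000,b))
    md=np.array(md); print(np.array(p),'chisel-handle',md[:,0].min(),'gripper-handle',md[:,1].min(),'tip z',md[:,2].min(),'ik',md[:,3].max(),q)
if __name__=='__main__':
    for up,x in ((.19,0),(.25,0),(.30,0),(.25,-.08),(.30,-.06),(.19,-.1)):
        p,R=rack(-.0135,up,Rg,e,.096,x); path(p,R,20); 
E
python3 chk.py
```

```text
[ 0.42  -0.316  0.395] chisel-handle 34.706089569506716 gripper-handle 62.17311126041316 tip z 119.71480588656688 ik 4.884981308350689e-12 [-78.622 -11.704 119.253  66.69   88.484 -26.467]
[ 0.39  -0.319  0.447] chisel-handle 37.07955973979168 gripper-handle 92.56429136148954 tip z 158.90125091667076 ik 4.3298697960381105e-12 [-82.733 -15.36  116.495  65.789  94.717 -22.206]
[ 0.366 -0.323  0.491] chisel-handle 37.85459455110153 gripper-handle 114.45875484973763 tip z 189.6092651323699 ik 3.219646771412954e-12 [-86.199 -17.494 113.547  65.685  99.932 -18.956]
[ 0.322 -0.328  0.407] chisel-handle 105.00697060187211 gripper-handle 123.20905970584269 tip z 144.9561539089004 ik 9.547918011776346e-12 [-92.346 -14.15  119.891  62.401 101.133 -30.5  ]
[ 0.314 -0.329  0.461] chisel-handle 89.01810992956193 gripper-handle 131.77008803858297 tip z 181.5814610183422 ik 1.559863349598345e-11 [-93.405 -16.767 116.157  63.372 104.952 -25.181]
[ 0.334 -0.327  0.345] chisel-handle 119.60693358354538 gripper-handle 116.54800747972648 tip z 98.00370122782428 ik 9.43689570931383e-12 [-90.591  -9.786 123.386  62.06   96.003 -36.75 ]
```

```bash
python3 - <<'E'
from nn import *
plan(*rack(-.0135,.25,Rg,e,.096,-.08),20)
E
```

```text
N 20 shift [ 0.245  0.618 -0.631] turn [ 0.004  0.072 -0.139] deg/row 7.05 mm/row 22.9
```

```bash
python3 -m crank '0 .245 .618 -.631 .004 .072 -.139;0 .245 .618 -.631 .004 .072 -.139;0 .245 .618 -.631 .004 .072 -.139;0 .245 .618 -.631 .004 .072 -.139;0 .245 .618 -.631 .004 .072 -.139;0 .245 .618 -.631 .004 .072 -.139;0 .245 .618 -.631 .004 .072 -.139;0 .245 .618 -.631 .004 .072 -.139;0 .245 .618 -.631 .004 .072 -.139;0 .245 .618 -.631 .004 .072 -.139;0 .245 .618 -.631 .004 .072 -.139;0 .245 .618 -.631 .004 .072 -.139;0 .245 .618 -.631 .004 .072 -.139;0 .245 .618 -.631 .004 .072 -.139;0 .245 .618 -.631 .004 .072 -.139;0 .245 .618 -.631 .004 .072 -.139;0 .245 .618 -.631 .004 .072 -.139;0 .245 .618 -.631 .004 .072 -.139;0 .245 .618 -.631 .004 .072 -.139;0 .245 .618 -.631 .004 .072 -.139' 100|grep ee; python3 -m crank '0 0 0 0 0 0 0;0 0 0 0 0 0 0' 100; python3 - <<'E'
from nn import *
p0,R0=pose(); g=p0-.0187*R0[:,2]; a=Rg.T@e; print('tilt model',Rk.T@R0@a, 'g',rk(g))
plan(*rack(-.0135,.170,Rg,e,.100,-.012),5)
ob={}
for c in('scene','top'):
    env.snapshot(c)
    for n in('chisel_narrow_edge','chisel_narrow_shoulder'):
        s=spots(c,n,2); print(c,n,s); ob[c,n]=s[0][0] if s else None
    print(proj(c,[g+R0@a*.229,g+R0@a*.1])+Kb[c])
for n in('chisel_narrow_edge','chisel_narrow_shoulder'):
    if ob['top',n] is not None and ob['scene',n] is not None:
        P,f=tri([(c,ob[c,n]) for c in('top','scene')]); print(n,rk(P),f)
E
```

```text
ee_pos: [0.3205, -0.3291, 0.4078]
time_s: 26.58
ee_pos: [0.3206, -0.3293, 0.4072]
tcp_rot: [161.6, -66.5, 37.1]
wrist_force: [0.3, 0.1, -1.0]
width: 0.272
gripper_force: 98.3
tilt model [ 0.007  0.003 -1.   ] g [-81.183 -14.409 376.247]
N 5 shift [0.043 0.134 0.811] turn [ 0.001 -0.002 -0.001] deg/row 0.11 mm/row 20.6
scene chisel_narrow_edge [(array([360.397, 237.811]), 0.74), (array([329.421, 231.283]), 0.6)]
scene chisel_narrow_shoulder [(array([313.088, 189.581]), 0.73)]
[[328.919 228.293]
 [313.579 190.289]]
top chisel_narrow_edge [(array([391.475, 210.893]), 0.8)]
top chisel_narrow_shoulder [(array([418.714, 226.982]), 0.68)]
[[392.309 211.453]
 [417.26  228.481]]
chisel_narrow_edge [-67.649 -52.704 106.413] [  6.662 -10.972  -9.047   3.298]
chisel_narrow_shoulder [-79.036 -15.099 278.264] [-0.687  1.17   1.03  -0.34 ]
```

```bash
python3 - <<'E'
from nn import *
p0,R0=pose(); g=p0-.0187*R0[:,2]
E,f=tri([('top',(391.5,210.9)),('scene',(329.4,231.3))]); print(rk(E),f); S,f=tri([('top',(418.7,227)),('scene',(313.1,189.6))]);print(rk(S),f,np.linalg.norm(E-S))
d=rk(E)-rk(g); print(d,np.linalg.norm(d),np.degrees(np.arctan2(d[:2],-d[2])))
E
```

```text
[-81.471 -14.614 139.397] [-0.143  0.243  0.205 -0.069]
[-79.062 -15.104 278.226] [-0.679  1.157  1.018 -0.336] 0.1388509253672742
[  -1.657   -1.536 -237.418] 237.42881856200012 [-0.4   -0.371]
```

```bash
python3 - <<'E'
from nn import *
p0,R0=pose(); at=axis_from_tilt(R0,-.2,-.2); print(list(at)); Rn=rack(-.0135,.1,Rg,e,.1)[1]
plan(*target(Rn,at,.233,(-2.5,-13,52)),5)
E
```

```text
[np.float64(-0.6246169665264287), np.float64(0.000903821629989518), np.float64(0.7809307448383522)]
N 5 shift [0.011 0.158 0.947] turn [0.001 0.001 0.   ] deg/row 0.06 mm/row 24.0
```

```bash
python3 -m crank '0 .011 .158 .947 .001 .001 0;0 .011 .158 .947 .001 .001 0;0 .011 .158 .947 .001 .001 0;0 .011 .158 .947 .001 .001 0;0 .011 .158 .947 .001 .001 0;0 0 0 0 0 0 0;0 0 0 0 0 0 0' 100; python3 mv.py 0 0 -14 4
```

```text
time_s: 27.47
ee_pos: [0.4336, -0.3128, 0.3673]
tcp_rot: [161.2, -66.7, 37.9]
wrist_force: [1.0, 0.4, -1.6]
width: 0.27
gripper_force: 98.3
row [-0.087  0.     0.109] | unit z- [-0.6248  0.0034  0.7808] g rack [ -2.347  -12.4875 284.5599] F rack [ 0.0985  0.2713 -1.8736]
```

```bash
python3 -m crank '0 -.075 0 .094 0 0 0;0 -.075 0 .094 0 0 0;0 -.075 0 .094 0 0 0;0 -.075 0 .094 0 0 0;0 0 0 0 0 0 0;0 0 0 0 0 0 0' 100|grep wrist; python3 - <<'E'
from nn import *
out=[]
for c,(x,y) in dict(top=(342,142),scene=(320,195)).items():
    a=env.snapshot(c); print(spots(c,'chisel_narrow_edge',2)); out.append(cv2.resize(a[y:y+60,x:x+50],(400,480),interpolation=cv2.INTER_CUBIC))
cv2.imwrite('pics/n1.png',np.hstack(out))
p0,R0=pose(); g=p0-.0187*R0[:,2]; at=axis_from_tilt(R0,0,0); print(rk(g),Rk.T@R0@[-.6246,.0009,.7809])
for c in('top','scene'): print(proj(c,[g+R0@np.array([-.6246,.0009,.7809])*.233,o+Rk@[0,-.0135,.03]])+Kb[c])
E
```

```text
wrist_force: [-0.6, -0.1, -2.1]
[(array([372.787, 177.216]), 0.75)]
[(array([354.714, 231.514]), 0.94)]
[ -2.953 -14.301 273.585] [-0.    -0.001 -1.   ]
[[373.019 176.528]
 [371.133 174.881]]
[[356.785 230.196]
 [357.917 231.701]]
```

View pics/n1.png

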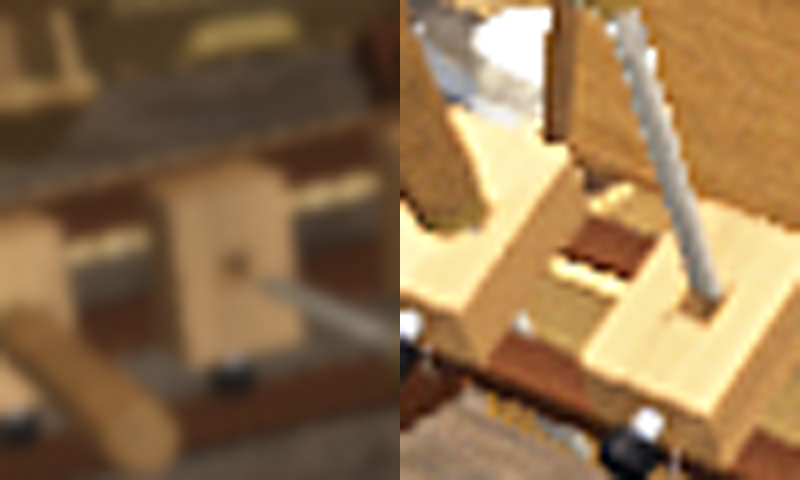

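The last picture shows the wide chisel standing with its ferrule on the left block. The narrow blade's end is at scene crop (704,296) over the slot at (706,302). In the top crop it is at (256,277) beside the slot at (238,266).

```bash
python3 - <<'E'
from ih import *
P0=np.array([0,-13.5,30])
w=lambda P:o+Rk@(np.array(P)/1000)
def f(P,m): return np.ravel([proj(c,w(P))[0]-proj(c,w(P0))[0]-m[c] for c in m])
for m in (dict(top=np.array([2.3,1.4]),scene=np.array([-.25,-.8])),dict(top=np.array([1.8,1.2]),scene=np.array([-.6,-1.1])),dict(top=np.array([1.6,2.5]),scene=np.array([-2.5,-.8]))):
    s=least_squares(f,[0,-13,40],args=(m,)); print(s.x-P0,s.fun)
E
python3 mv.py 1 1 -3 1; python3 mv.py 0 0 -3 1
```

```text
[-3.0288 -2.9621  8.9612] [ 0.0076 -0.0123 -0.0106  0.004 ]
[-2.3038 -1.6066  8.5097] [-0.0186  0.0302  0.0261 -0.0099]
[-5.7703  0.6899 10.6786] [-0.1059  0.1721  0.1487 -0.0562]
row [-0.037 -0.028  0.124] | unit z- [-0.6245  0.0003  0.781 ] g rack [ -2.953  -14.301  273.5852] F rack [-0.4228  0.2665 -0.6486]
row [-0.075  0.     0.094] | unit z- [-0.6245  0.0003  0.781 ] g rack [ -2.953  -14.301  273.5852] F rack [-0.4228  0.2665 -0.6486]
```

```bash
python3 mv.py 1 1.7 -3 1|cut -c1-40; python3 -m crank '0 -.024 -.054 .114 0 0 0;0 0 0 0 0 0 0;0 0 0 0 0 0 0' 100|grep wrist;  python3 mv.py 0 0 -3 1; python3 -m crank '0 -.075 0 .094 0 0 0;0 0 0 0 0 0 0' 100|grep wrist;  python3 mv.py 0 0 -3 1
```

```text
row [-0.031 -0.055  0.129] | unit z- [-0
wrist_force: [0.3, 0.0, -1.4]
row [-0.075  0.     0.094] | unit z- [-0.6245  0.0011  0.781 ] g rack [ -2.0287 -12.2533 270.634 ] F rack [-0.3854 -0.0239 -1.3601]
wrist_force: [0.8, -0.3, -1.6]
row [-0.075  0.     0.094] | unit z- [-0.6243  0.0013  0.7812] g rack [ -2.2084 -12.2759 267.3179] F rack [-0.1754 -0.4071 -1.7193]
```

Now at y = -12.3 and still free. I keep stepping down and watching the force.

```bash
for i in 1; do python3 -m crank '0 -.05 0 .0625 0 0 0;0 0 0 0 0 0 0' 100|grep wrist;  python3 mv.py 0 0 -3 1|cut -c58-; python3 -m crank '0 -.05 0 .0625 0 0 0;0 0 0 0 0 0 0' 100|grep wrist;  python3 mv.py 0 0 -3 1|cut -c58-; python3 -m crank '0 -.05 0 .0625 0 0 0;0 0 0 0 0 0 0' 100|grep wrist;  python3 mv.py 0 0 -3 1|cut -c58-;python3 -m crank '0 -.05 0 .0625 0 0 0;0 0 0 0 0 0 0' 100|grep wrist;  python3 mv.py 0 0 -3 1|cut -c58-; done
```

```text
wrist_force: [-0.5, 0.1, -1.8]
7811] g rack [ -2.1471 -12.3424 265.4184] F rack [-1.2628  0.1669 -1.3045]
wrist_force: [-0.4, 0.6, -0.9]
7811] g rack [ -2.1822 -12.3723 263.4501] F rack [-0.7459  0.6115 -0.6077]
wrist_force: [0.2, 0.4, -0.6]
7811] g rack [ -2.1639 -12.3582 261.4549] F rack [-0.0778  0.3999 -0.5932]
wrist_force: [-0.4, 0.2, -1.2]
7811] g rack [ -2.1676 -12.3756 259.4665] F rack [-0.8943  0.2174 -0.8449]
```

```bash
for i in 1; do python3 -m crank '0 -.05 0 .0625 0 0 0;0 0 0 0 0 0 0' 100|grep wrist;  python3 mv.py 0 0 -3 1|cut -c58-; python3 -m crank '0 -.05 0 .0625 0 0 0;0 0 0 0 0 0 0' 100|grep wrist;  python3 mv.py 0 0 -3 1|cut -c58-; python3 -m crank '0 -.05 0 .0625 0 0 0;0 0 0 0 0 0 0' 100|grep wrist;  python3 mv.py 0 0 -3 1|cut -c58-;python3 -m crank '0 -.05 0 .0625 0 0 0;0 0 0 0 0 0 0' 100|grep wrist;  python3 mv.py 0 0 -3 1|cut -c58-; done
```

```text
wrist_force: [-3.0, 1.6, 4.0]
7797] g rack [ -1.221  -12.6301 258.7924] F rack [-0.3827  1.9468  4.8538]
wrist_force: [-6.2, 0.7, 9.4]
778 ] g rack [ -0.1186 -12.8498 258.4003] F rack [-0.5965  1.5271 11.1439]
wrist_force: [-9.7, 0.6, 13.4]
7762] g rack [  1.0266 -13.2338 258.0242] F rack [-1.5594  1.835  16.3812]
wrist_force: [-13.1, 1.3, 17.2]
7748] g rack [  2.1398 -13.8065 257.6129] F rack [-2.4655  2.9802 21.3251]
```

```bash
python3 -m crank '0 .2 0 -.25 0 0 0;0 .075 0 -.094 0 0 0;0 0 0 0 0 0 0;0 0 0 0 0 0 0' 100|grep wrist; python3 mv.py 0 0 -3 1|cut -c58-; cat > cl.py <<'E'
from ih import *
np.set_printoptions(precision=2,suppress=True)
slot=dict(top=(371.3,174.7),scene=(357.8,232.3)); L={}
for c in('top','scene'):
    a=env.snapshot(c).astype(float); b=cv2.imread(f'pics/{c}0.png').astype(float); cv2.imwrite(f'pics/cl_{c}.png',a)
    # slot centroid in the clean picture: darkness against block colour
    g=b.sum(2); u,v=map(int,np.round(slot[c])); W=g[v-4:v+5,u-4:u+5]; d=np.clip(np.median(W)-20-W,0,None); yy,xx=np.mgrid[v-4:v+5,u-4:u+5]
    sc=np.array([(d*xx).sum(),(d*yy).sum()])/d.sum(); print(c,'slot',sc); slot[c]=sc
    print(g[v-4:v+5,u-5:u+6].astype(int)) 
    D=np.abs(a-b).sum(2); 
    if c=='scene': print(D[v-16:v+3,u-12:u+6].astype(int))
    else: print(D[v-4:v+14,u-4:u+18].astype(int))
E
python3 cl.py
```

```text
wrist_force: [0.4, 0.1, -0.8]
7817] g rack [ -2.5727 -12.2858 262.143 ] F rack [ 0.0019  0.0525 -0.8735]
top slot [370.9  174.88]
[[391 385 374 373 377 381 387 397 404 412 415]
 [392 387 379 370 366 365 366 384 399 410 413]
 [395 390 373 352 333 316 323 361 393 408 412]
 [395 391 368 329 286 263 285 342 391 408 413]
 [396 391 367 318 275 252 273 338 390 406 414]
 [398 394 372 330 302 287 300 346 385 401 408]
 [396 393 381 353 334 328 338 363 385 401 408]
 [396 396 387 369 361 362 370 383 389 402 411]
 [396 402 392 375 377 380 384 392 397 402 410]]
[[  5   8   4   6   3   1   7   7   4   5   4   0   5   3   3   0   2   1
    6   0   4   3]
 [  6   2   3   5   2   3   2   7   4   6   4   2   5   1   4   4   1   2
    3   1   2   1]
 [  2   5   6   2   3   5   2   6   4   4   2   6   1   1   3   5   2   1
    2   1   1   5]
 [  4   2   6   6   2   2   6   0   2   0   3   2   6   1   4   5   5   2
    3   4   4   5]
 [  4   4   6   1   6   9   9  12   7   5   1   2   3   2   2   1   4   5
    3   2   4   3]
 [  2   5   5   5  18  29  30  34  29  18  10   6   1   5   4   1   5   5
    4  
[... 2423 characters left out ...]
 77  52  59  22 268 205  98  59  74  61  55  54  48  58]
 [ 37  29  40  59  54  32  55  59 211 224 122  77  62  53  53  48  62  44]
 [ 71  36  33  84  44  45  63  52 102 233 149  75  27  55  43  41  48  59]
 [ 29  42  71  48  51  33  55  59  24 253  88 112 102  41  52  60  43  47]
 [ 61  40  33  55  53  61  48  63  54 176 111 247 279  35  39  49  49  39]
 [ 44  72  44  37  45  43  54  60  67  72  97 201 386 137  54  44  40  57]
 [ 54  62  54  48  49  50  46  63  56  47  43 121 311 174  45  33  45  49]
 [ 65  46  41  44  65  47  54  54  50  74  51  63 147  65  37  50  65  44]][ WARN:0@1.243] global loadsave.cpp:1063 imwrite_ Unsupported depth image for selected encoder is fallbacked to CV_8U.
```

```bash
python3 mv.py 2 1.3 0 1|cut -c1-40; python3 -m crank '0 .064 -.033 .051 0 0 0;0 0 0 0 0 0 0' 100|grep wrist;  python3 mv.py 2 1.3 0 1
```

```text
row [ 0.071 -0.03   0.057] | unit z- [-0
wrist_force: [0.0, -0.2, -2.0]
row [ 0.071 -0.03   0.057] | unit z- [-0.6246  0.0019  0.7809] g rack [ -0.3367 -10.6724 262.2777] F rack [-1.0339 -0.2128 -1.7574]
```

```bash
python3 -m crank '0 -.05 0 .0625 0 0 0;0 -.025 0 .031 0 0 0;0 0 0 0 0 0 0' 100|grep wrist;  python3 mv.py 0 0 -3 1|cut -c58-; python3 -m crank '0 -.038 0 .047 0 0 0;0 0 0 0 0 0 0' 100|grep wrist;  python3 mv.py 0 0 -3 1|cut -c58-;python3 -m crank '0 -.038 0 .047 0 0 0;0 0 0 0 0 0 0' 100|grep wrist;  python3 mv.py 0 0 -3 1|cut -c58-;
```

```text
wrist_force: [-0.6, -0.2, -0.2]
7811] g rack [ -0.4304 -10.9038 259.3442] F rack [-0.6713 -0.0755  0.1528]
wrist_force: [-0.5, 0.2, 0.6]
7805] g rack [ -0.0225 -11.1689 258.5037] F rack [-0.1702  0.2361  0.7495]
wrist_force: [-3.9, 0.4, 4.6]
7797] g rack [  0.5512 -11.3554 257.8598] F rack [-0.9681  0.8462  5.9008]
```

```bash
python3 mv.py 0 1 0 1|cut -c1-40; python3 mv.py 1 0 0 1|cut -c1-40; python3 -m crank '0 0 -.04 0 0 0 0;0 0 0 0 0 0 0' 100|grep wrist;  python3 mv.py 0 0 -3 1|cut -c58-
```

```text
row [ 0.008 -0.039  0.006] | unit z- [-0
row [0.03  0.01  0.024] | unit z- [-0.62
wrist_force: [-4.0, 0.7, 4.9]
7803] g rack [  0.1191 -10.6277 257.7425] F rack [-0.8986  1.2482  6.1868]
```

```bash
python3 -m crank '0 .008 -.039 .006 0 0 0;0 0 0 0 0 0 0' 100|grep wrist;  python3 mv.py 0 0 -3 1|cut -c58-; python3 -m crank '0 .008 -.039 .006 0 0 0;0 0 0 0 0 0 0' 100|grep wrist;  python3 mv.py 0 0 -3 1|cut -c58-
```

```text
wrist_force: [0.2, -0.3, -0.8]
7822] g rack [ -0.9381  -9.3624 256.4986] F rack [-0.2973 -0.3052 -0.7927]
wrist_force: [-1.2, -1.7, -1.2]
7822] g rack [ -1.4902  -7.7242 255.5501] F rack [-1.83   -1.4992 -0.381 ]
```

```bash
python3 -m crank '0 -.008 .039 -.006 0 0 0;0 -.05 0 .0625 0 0 0;0 0 0 0 0 0 0' 100|grep wrist;  python3 mv.py 0 0 -3 1|cut -c58-; python3 -m crank '0 -.05 0 .0625 0 0 0;0 0 0 0 0 0 0' 100|grep wrist;  python3 mv.py 0 0 -3 1|cut -c58-; python3 -m crank '0 -.05 0 .0625 0 0 0;0 0 0 0 0 0 0' 100|grep wrist;  python3 mv.py 0 0 -3 1|cut -c58-
```

```text
wrist_force: [-0.6, 0.2, -1.9]
7814] g rack [ -1.0366  -8.7678 253.9522] F rack [-1.4141  0.2406 -1.3264]
wrist_force: [-0.3, 0.5, -0.8]
7812] g rack [ -0.8452  -8.9032 252.2101] F rack [-0.6624  0.5148 -0.5963]
wrist_force: [0.5, -0.4, -0.8]
7812] g rack [ -0.7257  -9.0077 250.3877] F rack [-0.0134 -0.4539 -0.8635]
```

```bash
python3 -m crank '0 -.075 0 .094 0 0 0;0 -.075 0 .094 0 0 0;0 -.075 0 .094 0 0 0;0 0 0 0 0 0 0' 100|grep wrist;  python3 mv.py 0 0 -3 1|cut -c25-; python3 -m crank '0 -.075 0 .094 0 0 0;0 -.075 0 .094 0 0 0;0 -.075 0 .094 0 0 0;0 0 0 0 0 0 0' 100|grep wrist;  python3 mv.py 0 0 -3 1|cut -c25-; python3 -c "
from ih import *
print(Rk.T@env.state()['torque'])"
```

```text
wrist_force: [-0.4, 0.2, -1.1]
4] | unit z- [-0.6243  0.002   0.7812] g rack [ -0.8968  -8.8255 240.9632] F rack [-0.8968  0.2555 -0.7172]
wrist_force: [-1.0, -0.7, -0.8]
4] | unit z- [-0.6243  0.0017  0.7812] g rack [ -0.8288  -8.9075 232.0346] F rack [-1.3736 -0.5181 -0.1386]
[-0.1332  0.6323  0.1018]
```

```bash
python3 -m crank '0 -.125 0 .156 0 0 0;0 -.125 0 .156 0 0 0;0 -.125 0 .156 0 0 0;0 -.125 0 .156 0 0 0;0 -.125 0 .156 0 0 0;0 0 0 0 0 0 0' 100|grep wrist;  python3 mv.py 0 0 -3 1|cut -c25-; python3 -m crank '0 -.125 0 .156 0 0 0;0 -.125 0 .156 0 0 0;0 -.125 0 .156 0 0 0;0 -.125 0 .156 0 0 0;0 -.125 0 .156 0 0 0;0 0 0 0 0 0 0' 100|grep wrist;  python3 mv.py 0 0 -3 1|cut -c25-
```

```text
wrist_force: [0.3, -0.1, -1.4]
4] | unit z- [-0.624   0.0015  0.7814] g rack [ -0.9765  -9.0518 206.5949] F rack [-0.4544 -0.1349 -1.3677]
wrist_force: [1.2, -2.1, -2.6]
4] | unit z- [-0.6239  0.0007  0.7815] g rack [ -0.8904  -9.3548 181.8178] F rack [-0.468  -2.2246 -2.7458]
```

```bash
python3 -m crank '0 -.1 .01 .125 0 0 0;0 -.1 .01 .125 0 0 0;0 -.1 0 .125 0 0 0;0 0 0 0 0 0 0' 100|grep wrist;  python3 mv.py 0 0 -3 1|cut -c25-; python3 -m crank '0 -.1 0 .125 0 0 0;0 -.1 0 .125 0 0 0;0 0 0 0 0 0 0' 100|grep wrist;  python3 mv.py 0 0 -3 1|cut -c25-;python3 -m crank '0 -.05 0 .0625 0 0 0;0 -.05 0 .0625 0 0 0;0 0 0 0 0 0 0' 100|grep wrist;  python3 mv.py 0 0 -3 1|cut -c25-
```

```text
wrist_force: [0.4, -2.0, -2.4]
4] | unit z- [-0.6239  0.0008  0.7815] g rack [ -0.7626  -9.723  170.0122] F rack [-1.1148 -1.9925 -2.1425]
wrist_force: [1.7, -2.7, -2.6]
4] | unit z- [-0.6239  0.0006  0.7815] g rack [ -0.7717  -9.795  162.0826] F rack [-0.1409 -2.9119 -2.9608]
wrist_force: [-2.2, -2.4, 1.4]
4] | unit z- [-0.625   0.0002  0.7806] g rack [ -0.2443  -9.9238 159.0323] F rack [-1.4231 -2.0779  2.4061]
```

```bash
python3 mv.py -1.5 -1 2 1|cut -c1-40; python3 -m crank '0 -.004 .023 -.102 0 0 0;0 0 0 0 0 0 0' 100|grep wrist;  python3 mv.py 0 0 -3 1|cut -c58-; python3 -m crank '0 -.075 0 .094 0 0 0;0 0 0 0 0 0 0' 100|grep wrist;  python3 mv.py 0 0 -3 1|cut -c58-;python3 -m crank '0 -.05 0 .0625 0 0 0;0 0 0 0 0 0 0' 100|grep wrist;  python3 mv.py 0 0 -3 1|cut -c58-
```

```text
row [-0.003  0.023 -0.105] | unit z- [-0
wrist_force: [-0.1, -1.4, -0.5]
7811] g rack [ -2.1436 -10.4054 160.6758] F rack [-0.5144 -1.4134 -0.2645]
wrist_force: [-5.0, -0.7, 4.3]
779 ] g rack [ -1.0575 -10.5297 158.6681] F rack [-2.2453 -0.0403  6.2462]
wrist_force: [-10.6, -1.2, 11.0]
7773] g rack [ -0.055  -10.6826 158.1673] F rack [-3.6855  0.1831 14.8448]
```

```bash
python3 mv.py -2 0 4 1|cut -c1-40; python3 -m crank '0 .04 -.02 -.173 0 0 0;0 0 0 0 0 0 0' 100|grep wrist;  python3 mv.py 0 0 -3 1|cut -c58-; python3 -m crank '0 -.05 0 .0625 0 0 0;0 0 0 0 0 0 0' 100|grep wrist;  python3 mv.py 0 0 -3 1|cut -c58-;python3 -m crank '0 -.05 0 .0625 0 0 0;0 0 0 0 0 0 0' 100|grep wrist;  python3 mv.py 0 0 -3 1|cut -c58-
```

```text
row [ 0.041 -0.021 -0.173] | unit z- [-0
wrist_force: [1.3, -0.9, -1.0]
7813] g rack [ -4.1413 -10.489  159.8255] F rack [ 0.5118 -1.0752 -1.443 ]
wrist_force: [0.4, -1.7, -0.8]
7814] g rack [ -4.2559 -10.4237 157.0436] F rack [-0.217  -1.7717 -0.7929]
wrist_force: [0.7, -2.3, -1.1]
7813] g rack [ -4.178  -10.5048 155.073 ] F rack [-0.1795 -2.3557 -1.2143]
```

```bash
python3 -m crank '0 -.075 .015 .094 0 0 0;0 -.075 .015 .094 0 0 0;0 -.075 0 .094 0 0 0;0 0 0 0 0 0 0' 100|grep wrist;  python3 mv.py 0 0 -3 1|cut -c58-; python3 -m crank '0 -.075 .01 .094 0 0 0;0 -.075 0 .094 0 0 0;0 -.075 0 .094 0 0 0;0 0 0 0 0 0 0' 100|grep wrist;  python3 mv.py 0 0 -3 1|cut -c58-; python3 -m crank '0 -.075 0 .094 0 0 0;0 0 0 0 0 0 0' 100|grep wrist;  python3 mv.py 0 0 -3 1|cut -c58-
```

```text
wrist_force: [1.0, -0.4, -1.6]
7813] g rack [ -4.1591 -10.8668 145.7156] F rack [-0.0003 -0.4702 -1.8143]
wrist_force: [-1.2, -0.4, -2.5]
7814] g rack [ -4.1317 -11.0949 136.7779] F rack [-2.3193 -0.2867 -1.5626]
wrist_force: [-1.9, 0.2, -2.6]
7815] g rack [ -4.0723 -11.2994 134.0174] F rack [-2.905   0.4832 -1.3697]
```

```bash
python3 -m crank '0 -.05 0 .0625 0 0 0;0 0 0 0 0 0 0' 100|grep wrist;  python3 mv.py 0 0 -3 1|cut -c58-; python3 -m crank '0 -.05 0 .0625 0 0 0;0 0 0 0 0 0 0' 100|grep wrist;  python3 mv.py 0 0 -3 1|cut -c58-; python3 -m crank '0 -.05 0 .0625 0 0 0;0 0 0 0 0 0 0' 100|grep wrist;  python3 mv.py 0 0 -3 1|cut -c58-;python3 -m crank '0 -.05 0 .0625 0 0 0;0 0 0 0 0 0 0' 100|grep wrist;  python3 mv.py 0 0 -3 1|cut -c58-
```

```text
wrist_force: [-0.5, 0.3, -2.3]
7815] g rack [ -3.9873 -11.4435 132.2116] F rack [-1.5799  0.3314 -1.7289]
wrist_force: [-4.9, -1.2, -0.2]
7808] g rack [ -3.6184 -11.6284 130.805 ] F rack [-4.4311 -0.5295  2.287 ]
wrist_force: [-11.8, -0.3, 8.0]
7784] g rack [ -2.5173 -11.7314 130.6227] F rack [-6.1549  1.1679 12.76  ]
wrist_force: [-16.2, -0.6, 13.8]
7764] g rack [ -1.4011 -12.375  130.3101] F rack [-7.0696  1.4225 20.0192]
```

```bash
python3 -m crank '25 .02 0 -.02 0 0 0;50 .02 0 -.02 0 0 0;50 0 0 0 0 0 0;50 0 0 0 0 0 0' 100; python3 -m crank '50 0 0 -.5 0 0 0;50 0 0 -1 0 0 0;50 0 0 -1 0 0 0;50 0 0 -1 0 0 0;50 0 0 -1 0 0 0;50 0 0 -1 0 0 0;50 0 0 -1 0 0 0;50 0 0 -1 0 0 0;50 0 0 0 0 0 0;50 0 0 0 0 0 0' | grep -v gripper; python3 - <<'E'
from ih import *
for c in('top','scene'):
    a=env.snapshot(c); b=cv2.imread(f'pics/{c}0.png')
    for n,y in(('chisel_wide',.0735),('chisel_narrow',-.0115)):
        s=spots(c,n+'_shoulder',2); d=env.regions_of(c,n)[:2]
        ex=proj(c,[o+Rk@[-.002,y,.03],o+Rk@[-.002,y,.161]])+Kb[c]
        for k in d:
            yx=np.argwhere(k['region'])[:,::-1]; print(c,n,round(k['confidence'],2),'box',yx.min(0),yx.max(0))
        print('   shoulder',s,'expect shoulder/end',ex.round(1).tolist())
    for n in('workpiece','try_square','folding_rule'): print(c,n,spots(c,n,1))
E
```

```text
time_s: 37.52
ee_pos: [0.5104, -0.3023, 0.2317]
tcp_rot: [160.9, -66.7, 37.9]
wrist_force: [0.2, -0.0, 0.3]
width: 0.501
gripper_force: 0.0
time_s: 38.35
ee_pos: [0.3437, -0.355, 0.302]
tcp_rot: [160.9, -66.6, 37.9]
wrist_force: [0.3, 0.2, 0.8]
width: 0.501
top chisel_wide 0.57 box [340 180] [363 201]
   shoulder [(array([340.7872, 186.8928]), 0.61)] expect shoulder/end [[343.5, 182.3], [360.2, 194.1]]
top chisel_narrow 0.68 box [369 175] [394 194]
   shoulder [] expect shoulder/end [[370.6, 175.7], [390.7, 186.5]]
top workpiece [(array([177.7152, 227.712 ]), 0.91)]
top try_square [(array([268.288 , 222.6816]), 0.59)]
top folding_rule [(array([247.7056, 171.3024]), 0.77)]
scene chisel_wide 0.53 box [307 185] [327 223]
   shoulder [] expect shoulder/end [[326.8, 220.6], [313.5, 186.8]]
scene chisel_narrow 0.92 box [339 198] [360 235]
scene chisel_narrow 0.35 box [307 186] [328 223]
   shoulder [(array([358.1952, 235.5072]), 0.61)] expect shoulder/end [[356.8, 232.1], [345.4, 197.5]]
scene workpiece []
scene try_square [(array([242.688 , 249.2928]), 0.53)]
scene folding_rule []
```

```bash
python3 -c "
from rig import env
print(env.finish_job())"
```

```text
the job is handed in; nothing more can be done
None
```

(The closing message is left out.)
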